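# Seat a sensor board in the test rack

### The arm

A 7-joint arm with a two-finger parallel gripper is mounted at the origin on a cart in front of the work surface, level with it; the furniture and walls round the work are solid. World frame = base frame: x ahead of the robot, y to its left, z up, the work surface at z = 0. Lengths are in m, angles in rad, forces in N, time in s.
With the tool pointing down it reaches from about 0.425 to 0.875 m from the base axis. Payload 4.7 kg.
Tool frame: the origin (TCP) lies midway between the tips of the shut fingers; the grasp point (between the pads) lies 19 mm behind it; z points along the fingers, y is the direction in which the jaws open and shut (so a half turn about z gives the same grasp; the last joint's range is limited). The gripper opens to 87 mm and grips with 3 to 60 N. Pads are 19 mm wide; open, the fingers measure 117 mm over their backs; the gripper's body (75 mm by 190 mm) begins 51 mm behind the grasp point.
Start: joints at [1.154, 0.321, -0.07, 1.45, 0.023, 1.371, -0.057], TCP at [0.271, -0.591, 0.223] pointing down, gripper open.
Joint ranges: [-2.86, 2.86], [-0.3, 2.09], [-1.38, 1.24], [0.06, 2.45], [-1.56, 4.7], [0.09, 2.05], [-2.69, 2.69]. Speed limits (rad/s): [2.57, 2.57, 3.14, 3.14, 3.14, 3.14, 3.14].

### API

Orientations are given as a rotation vector (axis times angle).
In Python, from bench import monitor, eyes, order gives the robot as it stands. The module is installed in compiled form; this text tells all that it offers.
- The arm moves only by the shell command python3 -m pendant 'ROWS' [FORCE]. ROWS is JSON, a list of rows, each a list of 3 entries, a list of its own where there are three numbers: the turn, a rotation vector about the tool's x, y, z in degrees, then the shift along the tool's x, y, z in m, then the gripper command: -1 is fully open, 1 is shut, values between are in proportion. In form: [[[rx, ry, rz], [tx, ty, tz], hand], ...]. A call has 1 to 8 rows; each row shifts and turns the commanded pose from where the row before left it, along the tool's axes as they then stand; what a row does not reach is not made up. A row lasts 1/8 s, in which the tool goes at most 62.5 mm and 10.7 degrees, less where a joint would pass 70% of its speed; a pose out of reach is approached as far as the arm can. A call is refused whole if a number of a shift passes 0.0625 or a number of a turn 10.7, either way. A call with a gripper value outside its range is refused whole. The fingers move at their own pace and stop on an object; FORCE is the grip in N (left out, the last holds). Time passes only in rows, so rows that do not move let the fingers close. It gives the time, the measured TCP pose, the force and the opening at its end, in the units of the state.
- monitor.get_state(): the state, without advancing time (a new reading comes with each control period).
- eyes.get_image(name): name is "scene" or "top" or "wrist"; returns a dict with "color" (384x512x3 uint8, red, green, blue), "range_z" (384x512 float32, m along the optical axis (not along the pixel's ray), 0 where there is no reading), "fx", "fy", "cx", "cy" (pixels), "k1" (the pictures are not rectified: a ray, as slopes to the right and down, at radius r is drawn at 1 + k1 r^2 times it, then the intrinsics apply), "world_to_cam" (4x4, takes a point from world to camera coordinates). Camera axes: x right, y up, looking along -z (the intrinsics and any distortion apply to the point x, -y, -z); pixel columns grow to the right and rows downward; lengths in m; the calibration is good to about 2 mm. A picture is of the moment at which its call begins.
- order.close_job(): hands the job in, once; it reports no verdict.
The state is a dict: "time": time; "joint_positions": joint angles; "qd": joint speeds; "joint_torque": joint torques, N m; "position": TCP position; "tool_rot": TCP orientation; "ft_force": force on the tool from outside, world axes, zero at the start; "torque": the same for the moment, N m; "grip_width": opening from 0.0 (shut) to 1.0 (fully open).
Only numpy, scipy, OpenCV 4.12 (cv2) and the standard library are available. Lean on these libraries where they do the work, as an engineer would, in place of code of your own. Each camera call takes 0.05 s, during which the arm holds its last target.

### The job

Lift the green sensor board out of its grey parking stand, slide it gently down between the two white card guides of the test rack until it rests on the sprung contacts, and let go. Then swing both red levers inward and down until they lie flat, so that they press the board fully home. Feel your way in rather than forcing the board, lean on the levers only lightly, and leave the tools and bottles behind the work where they are.

Things in the scene. Friction and masses are not known exactly. Their poses are not given: they have to be found in the camera images.
- board_grip (a point): Centre of the aluminium grip bar on the top edge of the green sensor board (loose, about 0.14 kg). The bar is 12 mm thick (x), 40 mm long (y), 22 mm high; grasp it from above across its thickness. Axes: x = normal to the board, y along the board, z up. The board is 5 mm thick (x), 140 mm wide (y) and 80 mm high; its lower edge lies 87 mm below this point, its shoulders (top edge either side of the bar) 7 mm below.
- board: The green sensor board itself; origin at the middle of its lower edge, 87 mm below board_grip; same axes.
- stand: Grey plastic parking stand, 64 x 176 x 34 mm, fixed; origin at the centre of its underside. The board stands upright in its slot (along y, 7 mm wide, 22 mm deep, floor 12 mm up), so the board must be lifted 25 mm to clear it.
- rack: Fixed test rack: dark base plate 100 x 236 x 8 mm, a grey tower at each end, two white card guides facing each other inside them. Origin at the centre of its underside; x across the board (board normal), y along the board, z up. The board slides straight down in the guides with its y along the rack's y. Heights below are above the underside.
- slot_nominal (a point): Fixed to the rack, 81 mm above its origin, in its centre plane: the height of the guides' flat tops. The guides are clamped as a pair up to 9 mm to either side of this point along the rack's x: this shift is not reported and must be seen or felt. A board lowered off-centre by more than about 2 mm lands on the flat top of the guides (each 30 mm wide across the board).
- slot_throat (a point): Fixed to the rack, 78 mm above its origin: below this height the slot is parallel, 6.5 mm wide across the board and 144 mm long along y. From here up to 81 mm a lead-in widens it by 1.5 mm on each side across the board (steep cheeks that push the board sideways toward the slot) and by 2 mm at each end. Same unreported shift.
- contacts (a point): Fixed to the rack, 26 mm above its origin: the height at which brass sprung contact strips carry the board's lower edge. They take 6 N before they yield, then 800 N/m. Fully home the lower edge is 5 mm lower (21 mm above the underside), held down by the levers.
- lever_left (a joint): Red lever on the rack's +y tower, hinge along the rack's x; radians: 0 = lying flat inward (shut), 1.57 = upright, grows outward to 1.95. It stays where it is left (friction 0.18 N m); a round steel cross-bar under it, 32 mm long, 24 mm from the hinge, meets the board's shoulder at about 0.2 rad.
- lever_right (a joint): Red lever on the rack's -y tower, the mirror image: 0 = flat inward (shut), 1.57 = upright.
- lever_left_hinge (a point): Hinge axis of the left lever: 88 mm to +y of the rack's centre, 111 mm above its underside. Axes as the rack.
- lever_right_hinge (a point): Hinge axis of the right lever: 88 mm to -y of the rack's centre, 111 mm above its underside. Axes as the rack.
- lever_left_tip (a point): Free end of the left lever, 54 mm from its hinge. The lever is 14 mm wide (along the hinge) and 10 mm thick; this point is midway through its thickness.
- lever_right_tip (a point): Free end of the right lever, 54 mm from its hinge; same size.
- tape: Yellow tape measure standing behind the work, 34 x 85 x 63 mm, origin under its centre; leave alone.
- bottle: Small amber oil bottle, 32 mm across, 77 mm high, origin under its centre; leave alone.
- feelers: Fan of steel feeler gauges, 72 x 94 x 12 mm, origin under its centre; leave alone.
- pen: Small blue paint bottle with a white cap, 28 mm across, 61 mm high, origin under its centre; leave alone.
Mind the look-alikes: they are no part of the job. What is meant by the board is not pink, and is the larger of those in its own colour.

How it is judged:
On the way, in this order (a step that is already met when the one before it is completed fails the run):
1. the board is down in both guides, resting on the contacts (z of board in the frame of rack below 0.03 m and x of board in the frame of rack between -0.012 and 0.012 m and y of board in the frame of rack between -0.006 and 0.006 m and angle between the z axis of board_grip and the z axis of rack, either way round below 0.12 rad), for 0.2 s.
2. both levers are shut over the board (value of joint each of lever_left, lever_right below 0.08 rad), for 0.2 s.
At the end, for the whole second after the job is handed in: Both levers lie flat (within 0.08 rad of shut) and the board stands upright (within 0.06 rad) in both guides with the middle of its lower edge less than 23.5 mm above the rack's underside (home is 21 mm), within 12 mm of the rack's centre across the board and 6 mm along it, released (all of step 2 and z of board in the frame of rack below 0.0235 m and x of board in the frame of rack between -0.012 and 0.012 m and y of board in the frame of rack between -0.006 and 0.006 m and angle between the z axis of board_grip and the z axis of rack, either way round below 0.06 rad); the robot touches nothing.
It fails at once if the board is forced: more than 30 N between board and rack (contact force between board and rack above 30 N).
It fails at once if the robot presses on the rack or its levers with more than 40 N (contact force between any of the fingers, the arm and rack above 40 N).
It fails at once if a tool or bottle behind the work is moved more than 20 mm (distance of any of tape, bottle, feelers, pen from where it was at the start of the episode above 0.02 m).
It also fails if it takes over 72 s, if anything falls off the work surface, if the arm or the gripper's body presses on something with over 40 N, if the wrist force passes 120 N, or if a joint passes its speed limit or range.

## Working session

There is one attempt and no reset: what is moved stays moved. The work goes in short steps, Python scripts to look and compute and a shell command to move; the robot and the scene stay as the last step left them, time stands still between calls to the robot, and variables do not carry over. Pictures are saved under pics/ and viewed, and the job is handed in when it is done.

```bash
mkdir -p pics
cat > h.py <<'E'
import numpy as np, cv2
from bench import monitor, eyes, order
def snap(name,tag):
    im=eyes.get_image(name); np.save(f'pics/{tag}.npy',im,allow_pickle=True)
    cv2.imwrite(f'pics/{tag}.png',cv2.cvtColor(im['color'],cv2.COLOR_RGB2BGR)); return im
def load(tag): return np.load(f'pics/{tag}.npy',allow_pickle=True).item()
def ray(im,u,v):
    D=np.array([im['k1'],0,0,0,0.]);K=np.array([[im['fx'],0,im['cx']],[0,im['fy'],im['cy']],[0,0,1.]])
    # k1 radial: OpenCV same form
    p=cv2.undistortPoints(np.array([[[u,v]]],float),K,D)[0,0]
    T=np.linalg.inv(im['world_to_cam']); d=T[:3,:3]@np.array([p[0],-p[1],-1.]); return T[:3,3],d
def onplane(im,u,v,z):
    o,d=ray(im,u,v); return o+d*(z-o[2])/d[2]
def depth(im,u,v):
    o,d=ray(im,u,v); return o+d*im['range_z'][int(round(v)),int(round(u))]
def tri(rays):
    A=np.zeros((3,3));b=np.zeros(3)
    for o,d in rays:
        d=d/np.linalg.norm(d);P=np.eye(3)-np.outer(d,d);A+=P;b+=P@o
    x=np.linalg.solve(A,b); return x,[np.linalg.norm((np.eye(3)-np.outer(d,d)/(d@d))@(x-o)) for o,d in rays]
def proj(im,p):
    c=im['world_to_cam']@np.append(p,1.);x,y=c[0]/-c[2],-c[1]/-c[2];s=1+im['k1']*(x*x+y*y)
    return im['fx']*x*s+im['cx'],im['fy']*y*s+im['cy']
E
python3 - <<'E'
from h import *
print(monitor.get_state())
for n in ['scene','top','wrist']:
    im=snap(n,n+'0'); print(n,im['fx'],im['k1'],np.linalg.inv(im['world_to_cam']).round(3).tolist())
a=cv2.imread('pics/scene0.png');
E
```

```text
{'time': 0.0, 'joint_positions': array([ 1.15411046,  0.32179301, -0.07007603,  1.45170243,  0.02258659,
        1.37079089, -0.05689853]), 'qd': array([-0.00053035,  0.00057392, -0.00034793,  0.00154207, -0.00084561,
       -0.00028636, -0.00049967]), 'joint_torque': array([-8.53882921e-04, -4.91287744e+01, -4.04283777e-01, -3.12528419e+01,
       -6.40770094e-02,  4.37431899e-02,  1.55858829e-04]), 'position': array([ 0.27114803, -0.59012267,  0.22146715]), 'tool_rot': array([-3.06719174e+00, -6.71096321e-01,  7.76672368e-04]), 'ft_force': array([-0.11011161,  0.77878951,  0.38101644]), 'torque': array([-0.00124986, -0.03532697, -0.03184536]), 'grip_width': 0.9999510237969522}
scene 389.8954539686479 -0.0068726683908322955 [[-0.87, 0.305, -0.387, 0.166], [-0.492, -0.511, 0.705, 0.685], [0.017, 0.804, 0.595, 0.723], [0.0, 0.0, 0.0, 1.0]]
top 380.9211973591355 0.002143307915924057 [[-0.017, 0.989, -0.146, 0.411], [-1.0, -0.016, 0.009, -0.02], [0.007, 0.146, 0.989, 1.137], [0.0, 0.0, 0.0, 1.0]]
wrist 287.16587250364216 -0.025528031805282226 [[0.418, 0.87, 0.261, 0.343], [-0.909, 0.4, 0.12, -0.557], [-0.001, -0.287, 0.958, 0.383], [0.0, 0.0, 0.0, 1.0]]
```

View pics/scene0.png

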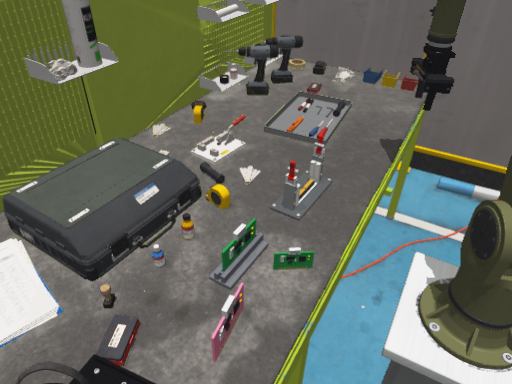

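View pics/top0.png

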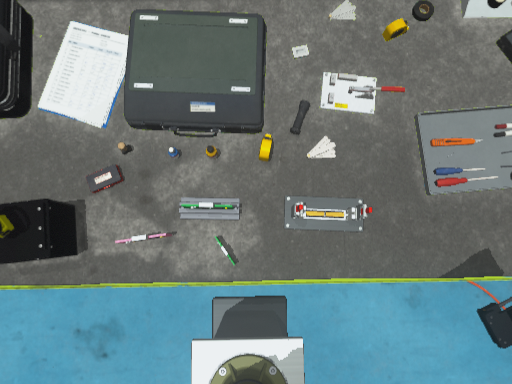

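View pics/wrist0.png

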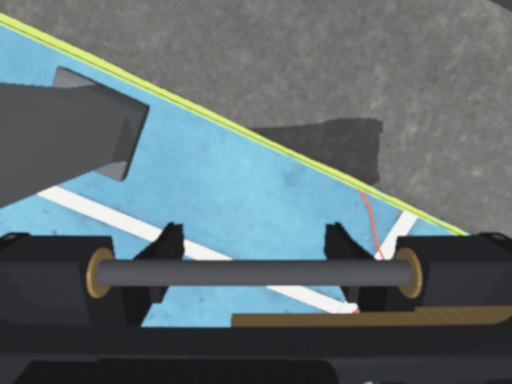

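The scene view shows the green board in its stand at about (238,245), with the small green decoy at (293,260) and the pink one at (228,320). The rack, with its red levers, is at about (305,180). In the top view the stand is at (210,208) and the rack at (325,213). I'll zoom in on both.

Run:
```python
from h import *
t=cv2.imread('pics/top0.png'); s=cv2.imread('pics/scene0.png')
a=cv2.resize(t[180:250,165:255],None,fx=4.4,fy=4.4,interpolation=cv2.INTER_CUBIC)
b=cv2.resize(t[180:250,280:380],None,fx=4,fy=4,interpolation=cv2.INTER_CUBIC)
c=cv2.resize(s[210:295,200:280],None,fx=3.5,fy=3.5); d=cv2.resize(s[125:222,262:340],None,fx=3.06,fy=3.06)
def pad(x,w,h): o=np.zeros((h,w,3),np.uint8);o[:min(h,x.shape[0]),:min(w,x.shape[1])]=x[:h,:w];return o
cv2.imwrite('pics/z0.png',np.vstack([np.hstack([pad(a,400,300),pad(b,400,300)]),np.hstack([pad(c,400,300),pad(d,400,300)])]))
```

```text
(no output)
```

View pics/z0.png

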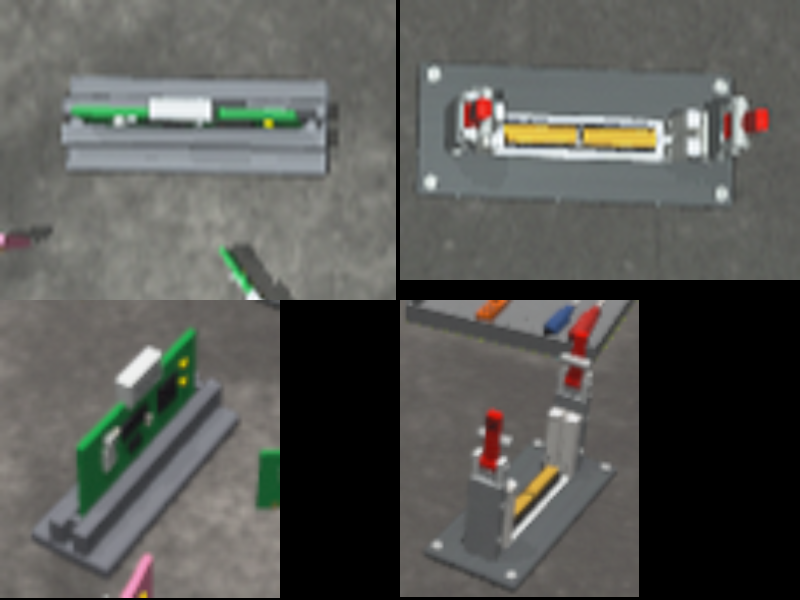

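Run:
```python
from h import *
t=load('top0');s=load('scene0')
# bright-white bar blob in top
hsv=cv2.cvtColor(t['color'],cv2.COLOR_RGB2HSV)
m=((hsv[...,1]<40)&(hsv[...,2]>190)).astype(np.uint8); m[:, :190]=0;m[:,225:]=0;m[:195]=0;m[215:]=0
n,l,st,c=cv2.connectedComponentsWithStats(m);print(st,c)
hs=cv2.cvtColor(s['color'],cv2.COLOR_RGB2HSV)
m=((hs[...,1]<40)&(hs[...,2]>190)).astype(np.uint8); m[:, :225]=0;m[:,255:]=0;m[:215]=0;m[245:]=0
n,l,st,c2=cv2.connectedComponentsWithStats(m);print(st,c2)
print(tri([ray(t,205.9,204.8),ray(s,240,230)]))
for p in [(196,204.9),(214.5,204.9)]: print(depth(t,*p), onplane(t,*p,.11))
# green mask ends top
g=cv2.inRange(hsv,(50,100,60),(75,255,255));g[:,:175]=0;g[:,245:]=0;g[:195]=0;g[215:]=0
v,u=np.nonzero(g);print('green',u.min(),u.max(),np.polyfit(u,v,1)); k=np.polyfit(u,v,1)
for uu in (u.min(),u.max()+1): print(onplane(t,uu-.5,np.polyval(k,uu),.092))
# rack plate corners from zoom (top)
for x,y in [(433,74),(722,86),(722,194),(430,182)]:
    print('screw',onplane(t,(x-400)/4+280-.4,y/4+180-.4,.008))
for x,y in [(420,65),(735,75),(733,204),(418,193)]:
    print('corner',onplane(t,(x-400)/4+280-.4,y/4+180-.4,.008))
for x,y in [(497,112),(668,120),(668,160),(495,152)]:
    print('white',onplane(t,(x-400)/4+280-.4,y/4+180-.4,.0))
```

```text
[[     0      0    512    384 196537]
 [   199    202     14      6     69]
 [   191    207      2      1      2]] [[255.5181925  191.49541817]
 [205.53623188 204.10144928]
 [191.5        207.        ]]
[[     0      0    512    384 196548]
 [   234    224     12     11     60]] [[255.50503185 191.48861347]
 [239.01666667 228.8       ]]
(array([0.52542261, 0.1039108 , 0.10339111]), [np.float64(0.0007759152455260615), np.float64(0.0007759152455260804)])
[0.52595481 0.13195026 0.09362737] [0.52414708 0.12956785 0.11      ]
[0.52526046 0.08123648 0.09236025] [0.52332691 0.07952904 0.11      ]
green 181 232 [2.25215165e-02 2.01030052e+02]
[0.52626203 0.17481029 0.092     ]
[0.52067342 0.03172942 0.092     ]
screw [ 0.55135015 -0.12968351  0.008     ]
screw [ 0.53881195 -0.34544182  0.008     ]
screw [ 0.45849657 -0.34079618  0.008     ]
screw [ 0.47093987 -0.12505487  0.008     ]
corner [ 0.55828779 -0.12016039  0.008     ]
corner [ 0.54692875 -0.35565842  0.008     ]
corner [ 0.45100836 -0.34850851  0.008     ]
corner [ 0.46298826 -0.11594705  0.008     ]
white [ 0.52286015 -0.17761947  0.        ]
white [ 0.51473832 -0.30571391  0.        ]
white [ 0.48478519 -0.30413763  0.        ]
white [ 0.49289741 -0.17504126  0.        ]
```

```bash
cat >> h.py <<'E'
from scipy.spatial.transform import Rotation as Rn
def Rdown(yaw_deg):  # tool y axis horizontal at world angle yaw, z down
    a=np.radians(yaw_deg); y=np.array([np.cos(a),np.sin(a),0]);z=np.array([0,0,-1.]);x=np.cross(y,z)
    return np.column_stack([x,y,z])
def plan(p,yaw,N,rot=None):
    s=monitor.get_state();R0=Rn.from_rotvec(s['tool_rot']).as_matrix();R1=Rdown(yaw)
    r=Rn.from_matrix(R0.T@R1).as_rotvec(); dp=(np.array(p)-s['position'])/N
    print('t',round(s['time'],2),'p',s['position'].round(4),'yaw',np.degrees(np.arctan2(R0[1,1],R0[0,1])).round(2),'zax',R0[:,2].round(4),'F',s['ft_force'].round(1),'g',round(s['grip_width'],3))
    Rt=R0
    for i in range(N):
        print([np.degrees(r/N).round(2).tolist(),(Rt.T@dp).round(4).tolist()])
        Rt=R0@Rn.from_rotvec(r*(i+1)/N).as_matrix()
E
python3 -c "
from h import *
plan([.47,.08,.30],-2.2,16)"
```

```text
t 0.15 p [ 0.2712 -0.5903  0.2217] yaw -65.32 zax [-7.0e-04  1.3e-03 -1.0e+00] F [-0.   0.  -0.1] g 0.995
[[-0.0, -0.0, -3.94], [0.0288, -0.0329, -0.0048]]
[[-0.0, -0.0, -3.94], [0.031, -0.0308, -0.0049]]
[[-0.0, -0.0, -3.94], [0.033, -0.0286, -0.0049]]
[[-0.0, -0.0, -3.94], [0.0349, -0.0263, -0.0049]]
[[-0.0, -0.0, -3.94], [0.0366, -0.0238, -0.0049]]
[[-0.0, -0.0, -3.94], [0.0382, -0.0212, -0.0049]]
[[-0.0, -0.0, -3.94], [0.0396, -0.0186, -0.0049]]
[[-0.0, -0.0, -3.94], [0.0407, -0.0158, -0.0049]]
[[-0.0, -0.0, -3.94], [0.0417, -0.013, -0.0049]]
[[-0.0, -0.0, -3.94], [0.0425, -0.01, -0.0049]]
[[-0.0, -0.0, -3.94], [0.0431, -0.0071, -0.0049]]
[[-0.0, -0.0, -3.94], [0.0435, -0.0041, -0.0049]]
[[-0.0, -0.0, -3.94], [0.0437, -0.0011, -0.0049]]
[[-0.0, -0.0, -3.94], [0.0437, 0.0019, -0.0049]]
[[-0.0, -0.0, -3.94], [0.0434, 0.0049, -0.0049]]
[[-0.0, -0.0, -3.94], [0.043, 0.0079, -0.0049]]
```

```bash
python3 -m pendant '[[[0,0,-4],[0.029,-0.033,-0.007],-1],[[0,0,-4],[0.031,-0.031,-0.007],-1],[[0,0,-4],[0.033,-0.029,-0.007],-1],[[0,0,-4],[0.035,-0.026,-0.007],-1],[[0,0,-4],[0.037,-0.024,-0.007],-1],[[0,0,-4],[0.038,-0.021,-0.007],-1],[[0,0,-4],[0.04,-0.019,-0.007],-1],[[0,0,-4],[0.041,-0.016,-0.007],-1]]'; python3 -c "
from h import *
snap('wrist','w1')
plan([.505,-.235,.33],-3.3,3)
plan([.47,.08,.30],-2.2,8)"
```

```text
time: 1.15
position: [0.37, -0.2521, 0.2786]
tool_rot: [2.763, 1.495, -0.0]
ft_force: [0.7, 0.2, -0.2]
grip_width: 0.996
t 1.2 p [ 0.3729 -0.2459  0.2799] yaw -32.6 zax [ 0.0019  0.0017 -1.    ] F [1.  5.2 0.5] g 0.999
[[0.02, -0.04, -9.77], [0.0268, 0.0352, -0.0166]]
[[0.02, -0.04, -9.77], [0.0205, 0.0392, -0.0166]]
[[0.02, -0.04, -9.77], [0.0135, 0.0421, -0.0167]]
t 1.2 p [ 0.3729 -0.2459  0.2799] yaw -32.6 zax [ 0.0019  0.0017 -1.    ] F [1.  5.2 0.5] g 0.999
[[0.01, -0.02, -3.8], [0.0409, -0.0117, -0.0024]]
[[0.01, -0.02, -3.8], [0.0415, -0.009, -0.0024]]
[[0.01, -0.02, -3.8], [0.0421, -0.0062, -0.0024]]
[[0.01, -0.02, -3.8], [0.0424, -0.0034, -0.0024]]
[[0.01, -0.02, -3.8], [0.0425, -0.0006, -0.0025]]
[[0.01, -0.02, -3.8], [0.0424, 0.0022, -0.0025]]
[[0.01, -0.02, -3.8], [0.0422, 0.005, -0.0025]]
[[0.01, -0.02, -3.8], [0.0418, 0.0078, -0.0025]]
```

View pics/w1.png

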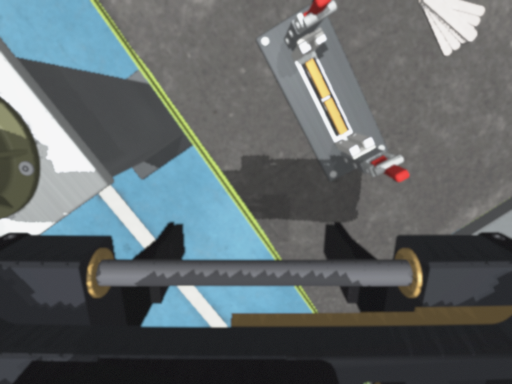

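```bash
python3 -c "
from h import *
plan([.505,-.305,.28],-3.3,4)"
```

```text
t 1.2 p [ 0.3729 -0.2459  0.2799] yaw -32.6 zax [ 0.0019  0.0017 -1.    ] F [1.  5.2 0.5] g 0.999
[[0.02, -0.03, -7.32], [0.0053, 0.0358, 0.0]]
[[0.02, -0.03, -7.32], [0.0007, 0.0362, 0.0]]
[[0.02, -0.03, -7.32], [-0.0039, 0.036, -0.0]]
[[0.02, -0.03, -7.32], [-0.0084, 0.0352, -0.0]]
```

```bash
python3 -m pendant '[[[0,0,-7.3],[0.0053,0.0358,0],-1],[[0,0,-7.3],[0.0007,0.0362,0],-1],[[0,0,-7.3],[-0.0039,0.036,0],-1],[[0,0,-7.3],[-0.0084,0.0352,0],-1],[[0,0,0],[0,0,0],-1]]'; python3 -c "
from h import *
snap('wrist','w2')
a=cv2.imread('pics/w2.png');cv2.imwrite('pics/w2z.png',cv2.resize(a[0:225,130:390],None,fx=2.6,fy=2.6,interpolation=cv2.INTER_CUBIC))
plan([.505,-.305,.28],-3.3,1)"
```

```text
time: 1.82
position: [0.5024, -0.3149, 0.2768]
tool_rot: [-2.297, -2.139, -0.001]
ft_force: [-0.2, 0.1, -0.5]
grip_width: 1.0
t 1.88 p [ 0.5013 -0.3145  0.2773] yaw -4.16 zax [-0.0017  0.0019 -1.    ] F [-0.8  0.4 -0.1] g 0.996
[[-0.1, -0.1, -0.86], [0.0097, 0.003, -0.0027]]
```

View pics/w2z.png

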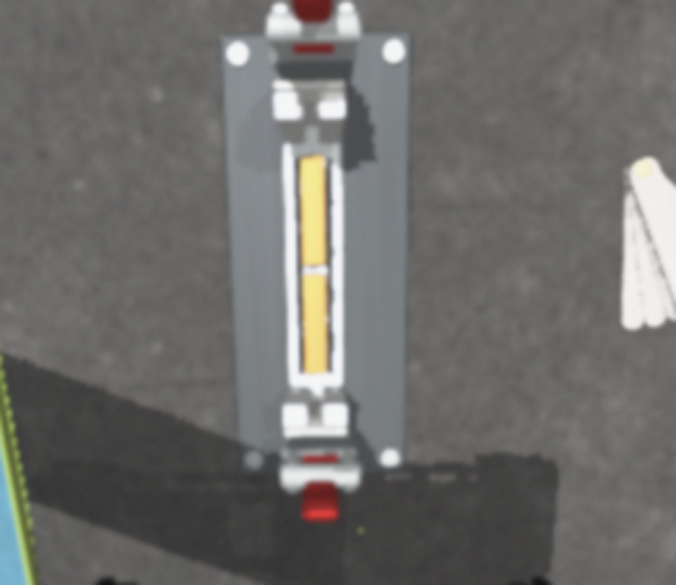

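Run:
```python
from h import *
w=load('w2');g=cv2.cvtColor(w['color'],cv2.COLOR_RGB2GRAY)
for r in list(range(37,46))+list(range(155,165)): print(r,g[r,230:270].tolist())
```

```text
37 [138, 135, 133, 135, 160, 212, 239, 244, 245, 245, 245, 245, 243, 229, 186, 147, 132, 127, 128, 128, 130, 132, 140, 157, 174, 189, 197, 200, 200, 202, 204, 192, 153, 105, 81, 78, 80, 81, 84, 99]
38 [135, 133, 131, 135, 161, 215, 240, 245, 246, 246, 246, 245, 244, 230, 189, 149, 131, 125, 124, 125, 128, 133, 146, 171, 190, 203, 210, 213, 213, 217, 223, 217, 175, 116, 83, 78, 80, 80, 80, 94]
39 [133, 132, 132, 135, 160, 213, 240, 245, 246, 246, 246, 245, 244, 233, 198, 159, 133, 121, 118, 119, 123, 136, 166, 204, 223, 229, 231, 232, 233, 235, 239, 235, 199, 128, 85, 79, 80, 78, 79, 91]
40 [133, 132, 132, 135, 158, 208, 238, 245, 246, 246, 246, 246, 245, 239, 219, 181, 145, 123, 116, 116, 122, 145, 189, 228, 241, 243, 243, 244, 244, 244, 244, 241, 210, 134, 87, 80, 79, 79, 78, 87]
41 [132, 132, 133, 134, 153, 202, 236, 244, 246, 246, 246, 246, 245, 243, 234, 207, 161, 127, 116, 116, 125, 150, 196, 234, 244, 245, 245, 245, 245, 245, 245, 241, 212, 135, 88, 79, 80, 79, 78, 81]
42 [132, 133, 132, 133, 151, 199, 235, 244, 245, 246, 246, 246, 245, 244, 239, 216, 167, 130, 117, 116, 124, 1
[... 2006 characters left out ...]
66, 168, 185, 220, 240, 245, 246, 246, 246, 246, 244, 235, 190, 122, 86, 91, 109, 122, 125]
162 [122, 120, 118, 116, 117, 116, 117, 126, 171, 227, 243, 245, 245, 245, 245, 245, 243, 233, 205, 183, 182, 183, 183, 193, 219, 238, 243, 244, 244, 244, 244, 243, 232, 184, 119, 86, 90, 109, 122, 125]
163 [123, 121, 119, 117, 117, 116, 117, 124, 163, 218, 237, 241, 241, 241, 241, 241, 238, 228, 210, 197, 197, 198, 199, 203, 218, 230, 236, 237, 237, 238, 239, 237, 221, 170, 112, 84, 90, 109, 121, 125]
164 [124, 122, 120, 117, 117, 118, 117, 123, 153, 202, 227, 234, 236, 236, 236, 235, 234, 229, 222, 219, 219, 220, 219, 220, 224, 227, 228, 227, 227, 231, 233, 230, 213, 162, 109, 84, 89, 106, 118, 123]
```

Run:
```python
from h import *
w=load('w2')
P=[onplane(w,u,v,.081) for u,v in [(248.65,41),(250.76,158)]]
print('slot',P, 'mid y-line')
for u,v in [(234.73,41),(262.65,41),(238.15,158),(263.37,158)]: print(onplane(w,u,v,.081), depth(w,int(u)+3 if u<250 else int(u)-3,v))
S=[onplane(w,x/2.6+130-.3,y/2.6-.3,.0085) for x,y in [(237,53),(394,50),(390,458),(253,460)]]
S=np.array(S);print(S.round(4),S.mean(0))
yd=(S[0]+S[1]-S[2]-S[3])/2; print('yaw',np.degrees(np.arctan2(-yd[0],yd[1])))
```

```text
slot [array([ 0.5065136, -0.1658924,  0.081    ]), array([ 0.49901952, -0.29940815,  0.081     ])] mid y-line
[ 0.49081454 -0.16475833  0.081     ] [ 0.49334896 -0.1648135   0.08034479]
[ 0.52230182 -0.16701366  0.081     ] [ 0.51822584 -0.16645812  0.07964139]
[ 0.48321598 -0.29828246  0.081     ] [ 0.48678184 -0.298556    0.0808921 ]
[ 0.51482171 -0.3005296   0.081     ] [ 0.5106117  -0.30050708  0.07944851]
[[ 0.4712 -0.1233  0.0085]
 [ 0.5518 -0.1277  0.0085]
 [ 0.5397 -0.343   0.0085]
 [ 0.4587 -0.3384  0.0085]] [ 0.50531214 -0.23311113  0.0085    ]
yaw -3.2737869753090654
```

```bash
python3 -m pendant '[[[0,0,0.1],[0.048,0,-0.005],-1],[[0,0,-0.3],[0.049,0.006,-0.005],-1],[[0,0,-0.3],[0.049,0.006,-0.005],-1],[[0,0,-0.3],[0.049,0.006,-0.005],-1],[[0,0,-0.3],[0.049,0.006,-0.005],-1],[[0,0,-0.3],[0.049,0.006,-0.005],-1],[[0,0,-0.3],[0.047,0.006,-0.004],-1],[[0,0,0],[0,0,0],-1]]' 20; python3 -c "
from h import *
snap('wrist','w3')
a=cv2.imread('pics/w3.png');cv2.imwrite('pics/w3z.png',cv2.resize(a[0:225,130:390],None,fx=2.6,fy=2.6,interpolation=cv2.INTER_CUBIC))
plan([.524,.104,.13],-2.2,4)"
```

```text
time: 2.88
position: [0.5573, 0.0279, 0.3134]
tool_rot: [2.26, 2.182, 0.002]
ft_force: [-0.4, -0.3, 0.8]
grip_width: 0.998
t 2.92 p [0.5574 0.0245 0.313 ] yaw -2.24 zax [ 4.0e-04 -1.1e-03 -1.0e+00] F [ 0.5 -0.6  0.9] g 0.996
[[0.01, 0.01, -0.01], [0.0196, -0.0091, 0.0457]]
[[0.01, 0.01, -0.01], [0.0196, -0.0091, 0.0457]]
[[0.01, 0.01, -0.01], [0.0196, -0.0091, 0.0457]]
[[0.01, 0.01, -0.01], [0.0196, -0.0091, 0.0457]]
```

View pics/w3z.png

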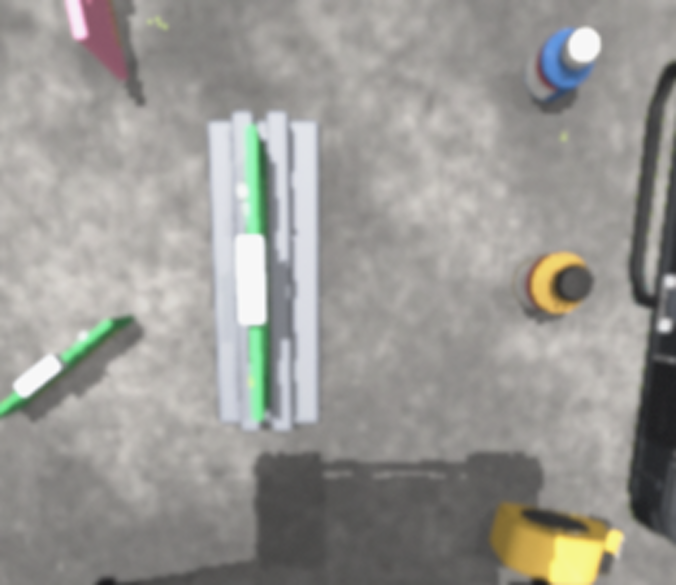

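Run:
```python
from h import *
w=load('w3');t=load('top0');s=load('scene0')
hsv=cv2.cvtColor(w['color'],cv2.COLOR_RGB2HSV)
m=((hsv[...,1]<25)&(hsv[...,2]>215)).astype(np.uint8);m[:,:215]=0;m[:,240:]=0;m[:80]=0;m[130:]=0
n,l,st,c=cv2.connectedComponentsWithStats(m);i=1+np.argmax(st[1:,4]);print(st[i],c[i])
pts=np.argwhere(l==i)[:,::-1].astype(np.float32);r=cv2.minAreaRect(pts);print(r)
u,v=r[0]
print('plane .11',onplane(w,u,v,.11),'depth',depth(w,u,v))
print('tri',tri([ray(w,u,v),ray(t,205.54,204.1)]),tri([ray(w,u,v),ray(t,205.54,204.1),ray(s,239.5,229)]))
g=cv2.inRange(hsv,(50,100,60),(80,255,255));g[:,:210]=0;g[:,250:]=0
q=np.argwhere(g>0);k=np.polyfit(q[:,0],q[:,1],1);print('rows',q[:,0].min(),q[:,0].max())
a,b=[onplane(w,np.polyval(k,rr),rr,.092) for rr in (q[:,0].min()-.5,q[:,0].max()+.5)]
print(a,b,np.degrees(np.arctan2(-(a-b)[0],(a-b)[1])),np.linalg.norm(a-b),(a+b)/2)
B=cv2.boxPoints(r);W=[onplane(w,*p,.11) for p in B];print(np.array(W).round(4))
```

```text
[215  80  17  50 587] [222.73935264 105.08858603]
((223.0, 104.5), (49.0, 16.0), 90.0)
plane .11 [0.52235081 0.10876845 0.11      ] depth [0.52227453 0.10877263 0.10924601]
tri (array([0.52412622, 0.10607962, 0.11317574]), [np.float64(0.003037095282727558), np.float64(0.003037095282727405)]) (array([0.52462178, 0.10664675, 0.10937045]), [np.float64(0.0031474170169814297), np.float64(0.0031022537478543103), np.float64(0.0011452041713246083)])
rows 51 160
[0.53170052 0.17198721 0.092     ] [0.52533075 0.03607478 0.092     ] -2.683299752160965 0.1360616102509519 [0.52851564 0.104031   0.092     ]
[[0.5146 0.1372 0.11  ]
 [0.5337 0.1365 0.11  ]
 [0.5304 0.0791 0.11  ]
 [0.5105 0.0798 0.11  ]]
```

Run:
```python
from h import *
w=load('w3');t=load('top0')
g=w['color'][...,0].astype(int)
for r in (94,100,107,114,120): print(r,g[r,214:240].tolist())
for c in (225,227,229): print(c,g[84:132,c].tolist())
```

```text
94 [219, 220, 220, 219, 216, 211, 226, 246, 247, 247, 247, 247, 247, 247, 247, 247, 245, 206, 130, 106, 118, 146, 182, 210, 216, 213]
100 [217, 220, 219, 218, 214, 210, 225, 245, 247, 247, 247, 247, 247, 247, 247, 247, 246, 216, 138, 106, 114, 124, 139, 161, 169, 168]
107 [208, 208, 206, 206, 205, 203, 212, 239, 247, 247, 247, 247, 247, 247, 247, 247, 247, 234, 161, 109, 111, 120, 126, 126, 127, 127]
114 [211, 211, 207, 205, 202, 197, 197, 230, 247, 247, 247, 247, 247, 247, 247, 247, 247, 238, 166, 106, 109, 120, 124, 126, 128, 134]
120 [208, 209, 204, 203, 202, 197, 194, 224, 246, 247, 247, 247, 247, 247, 247, 247, 247, 241, 171, 105, 105, 118, 124, 126, 127, 126]
225 [178, 175, 168, 160, 157, 173, 231, 247, 247, 247, 247, 247, 247, 247, 247, 247, 247, 247, 247, 247, 247, 247, 247, 247, 247, 247, 247, 247, 247, 247, 247, 247, 247, 247, 247, 247, 247, 247, 247, 247, 237, 190, 167, 166, 167, 166, 165, 164]
227 [151, 151, 152, 151, 151, 169, 231, 247, 247, 247, 247, 247, 247, 247, 247, 247, 247, 247, 247, 247, 247, 247, 247, 247, 247, 247, 247, 247, 247, 247, 247, 247, 247, 247, 247, 247, 247, 247, 247, 247, 230, 153, 124, 137, 144, 144, 145, 144]
229 [105, 107, 108, 108, 109, 135, 217, 246, 247, 247, 247, 247, 247, 247, 247, 247, 247, 247, 247, 247, 247, 247, 247, 247, 247, 247, 247, 247, 247, 247, 247, 247, 247, 247, 247, 247, 247, 247, 247, 247, 225, 143, 108, 120, 126, 128, 127, 127]
```

Run:
```python
from h import *
w=load('w3');t=load('top0');s=load('scene0')
print(onplane(w,225.8,107,.11),depth(w,226,107))
for a,b in [((220.0,94),(221.0,120)),((231.3,94),(231.9,120))]:
    p,q=onplane(w,*a,.11),onplane(w,*b,.11);print(p,q,np.degrees(np.arctan2((q-p)[0],-(q-p)[1])))
print(tri([ray(w,225.8,107),ray(t,205.54,204.1)]),tri([ray(w,225.8,107),ray(s,239.5,228)]))
print(onplane(w,226,89.6,.11),onplane(w,226,124.5,.11))
plan([.5245,.104,.135],-2.4,4)
```

```text
[0.52558369 0.10571076 0.11      ] [0.52570065 0.10569794 0.10860989]
[0.51950742 0.12108217 0.11      ] [0.51869515 0.09045712 0.11      ] -1.519310944966801
[0.53315142 0.12058612 0.11      ] [0.53217264 0.08997108 0.11      ] -1.831151492601112
(array([0.52577725, 0.10492257, 0.10696389]), [np.float64(0.0009113543763109714), np.float64(0.000911354376310923)]) (array([0.52598094, 0.10591767, 0.11122567]), [np.float64(0.00034842068522412625), np.float64(0.000348420685224212)])
[0.5270601 0.1258568 0.11     ] [0.52454317 0.08479345 0.11      ]
t 2.92 p [0.5574 0.0245 0.313 ] yaw -2.24 zax [ 4.0e-04 -1.1e-03 -1.0e+00] F [ 0.5 -0.6  0.9] g 0.996
[[0.01, 0.01, 0.04], [0.0196, -0.009, 0.0445]]
[[0.01, 0.01, 0.04], [0.0196, -0.009, 0.0445]]
[[0.01, 0.01, 0.04], [0.0196, -0.009, 0.0445]]
[[0.01, 0.01, 0.04], [0.0195, -0.009, 0.0445]]
```

```bash
python3 -m pendant '[[[0,0,0],[0.02,-0.0087,0.044],-1],[[0,0,0],[0.02,-0.0087,0.044],-1],[[0,0,0],[0.0198,-0.0087,0.044],-1],[[0,0,0],[0.0195,-0.0087,0.044],-1],[[0,0,0],[0,0,0],-1],[[0,0,0],[0,0,0],-1]]' 20; python3 -c "
from h import *
plan([.5256,.105,.08],-2.3,2)"
```

```text
time: 3.68
position: [0.5283, 0.1013, 0.1382]
tool_rot: [2.269, 2.169, 0.001]
ft_force: [0.3, 0.3, 0.5]
grip_width: 1.002
t 3.67 p [0.5283 0.1013 0.1382] yaw -2.57 zax [ 0.0023 -0.0011 -1.    ] F [0.3 0.3 0.5] g 1.002
[[0.07, 0.03, -0.14], [0.0018, -0.0015, 0.0291]]
[[0.07, 0.03, -0.14], [0.0018, -0.0014, 0.0291]]
```

```bash
python3 -m pendant '[[[0,0,-0.1],[0.0018,-0.0015,0.029],-1],[[0,0,-0.1],[0.0018,-0.0015,0.029],-1],[[0,0,0],[0,0,0],-1]]' 20; python3 -c "
from h import *
plan([.5256,.105,.08],-2.3,1)"; python3 -m pendant '[[[0,0,0],[0,0,0],1],[[0,0,0],[0,0,0],1],[[0,0,0],[0,0,0],1],[[0,0,0],[0,0,0],1],[[0,0,0],[0,0,0],1]]' 20;python3 -c "
from h import *
plan([.5256,.105,.08],-2.3,1);snap('scene','s1');snap('wrist','w4')
a=cv2.imread('pics/s1.png');b=cv2.imread('pics/w4.png');cv2.imwrite('pics/s1z.png',np.hstack([cv2.resize(a[150:300,170:320],None,fx=2.56,fy=2.56),cv2.resize(b,None,fx=.8,fy=1)[:384]]))"
```

```text
time: 4.05
position: [0.5243, 0.1052, 0.0788]
tool_rot: [2.266, 2.175, -0.002]
ft_force: [0.2, -0.4, -0.2]
grip_width: 1.0
t 4.05 p [0.5243 0.1052 0.0788] yaw -2.35 zax [-9.e-04 -9.e-04 -1.e+00] F [ 0.2 -0.4 -0.2] g 1.0
[[-0.05, 0.05, -0.05], [-0.0002, 0.0013, -0.0012]]
time: 4.68
position: [0.5241, 0.107, 0.0786]
tool_rot: [2.264, 2.178, -0.0]
ft_force: [0.6, -0.3, -0.5]
grip_width: 0.515
t 4.67 p [0.5241 0.107  0.0786] yaw -2.22 zax [ 1.e-04 -1.e-04 -1.e+00] F [ 0.6 -0.3 -0.5] g 0.515
[[0.01, 0.01, 0.08], [-0.0019, 0.0016, -0.0014]]
```

View pics/s1z.png

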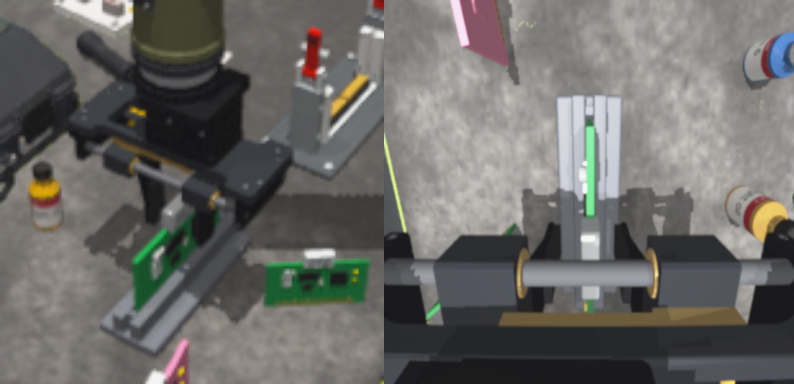

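The bar sits between the fingers, the board is upright in its stand, and the bottles are well clear. The fingers are still closing.

```bash
python3 -m pendant '[[[0,0,0],[0,0,0],1],[[0,0,0],[0,0,0],1],[[0,0,0],[0,0,0],1],[[0,0,0],[0,0,0],1],[[0,0,0],[0,0,0],1]]' 25;python3 -m pendant '[[[0,0,0],[0,0,0],1],[[0,0,0],[0,0,0],1]]' 25
```

```text
time: 5.4
position: [0.5241, 0.107, 0.0785]
tool_rot: [2.264, 2.178, 0.0]
ft_force: [0.4, -0.0, -1.2]
grip_width: 0.138
time: 5.65
position: [0.524, 0.1071, 0.0785]
tool_rot: [2.264, 2.178, -0.0]
ft_force: [0.8, -0.3, -0.1]
grip_width: 0.133
```

```bash
python3 -m pendant '[[[0,0,0],[0,0,-0.01],1],[[0,0,0],[0,0,-0.03],1],[[0,0,0],[0,0,-0.05],1],[[0,0,0],[0,0,-0.05],1],[[0,0,0],[0,0,-0.05],1],[[0,0,0],[0,0,0],1]]' 25; python3 -c "
from h import *
plan([.5025,-.2331,.27],-3.25,8);snap('scene','s2');snap('wrist','w5')
a=cv2.imread('pics/s2.png');b=cv2.imread('pics/w5.png');cv2.imwrite('pics/s2z.png',np.hstack([cv2.resize(a[100:300,150:350],None,fx=2,fy=2)[:384],cv2.resize(b,None,fx=.78,fy=1)[:384]]))"
```

```text
time: 6.4
position: [0.5259, 0.1081, 0.2734]
tool_rot: [2.26, 2.175, 0.009]
ft_force: [0.1, 1.5, -2.8]
grip_width: 0.134
t 6.4 p [0.5259 0.1081 0.2734] yaw -2.2 zax [ 7.9e-03  5.0e-04 -1.0e+00] F [ 0.1  1.5 -2.8] g 0.134
[[0.06, -0.01, 0.13], [-0.0427, -0.0013, 0.0004]]
[[0.06, -0.01, 0.13], [-0.0427, -0.0012, 0.0004]]
[[0.06, -0.01, 0.13], [-0.0427, -0.0011, 0.0004]]
[[0.06, -0.01, 0.13], [-0.0427, -0.001, 0.0004]]
[[0.06, -0.01, 0.13], [-0.0427, -0.0009, 0.0004]]
[[0.06, -0.01, 0.13], [-0.0427, -0.0008, 0.0004]]
[[0.06, -0.01, 0.13], [-0.0427, -0.0007, 0.0004]]
[[0.06, -0.01, 0.13], [-0.0427, -0.0006, 0.0004]]
```

View pics/s2z.png

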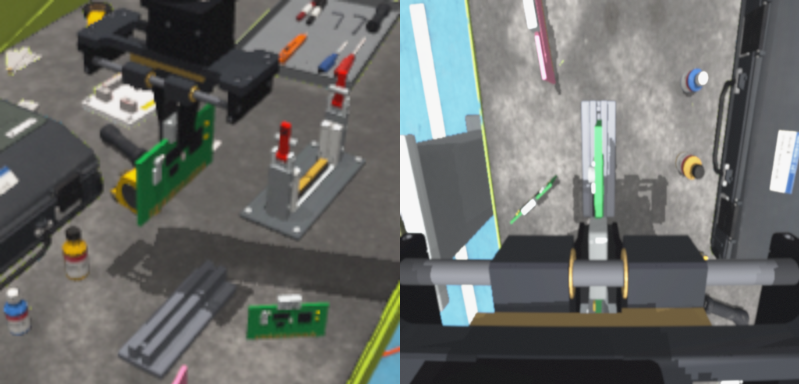

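The board is out of the stand and hangs upright in the jaws. I'll carry it over the rack, with its lower edge at about 0.205 and the lever tips at about 0.165.

```bash
python3 -m pendant '[[[0,0,0.1],[-0.03,-0.0013,0],1],[[0,0,0.1],[-0.043,-0.0012,0],1],[[0,0,0.1],[-0.043,-0.0011,0],1],[[0,0,0.2],[-0.043,-0.001,0],1],[[0,0,0.2],[-0.043,-0.0009,0],1],[[0,0,0.2],[-0.043,-0.0008,0],1],[[0,0,0.1],[-0.043,-0.0007,0],1],[[0,0,0.1],[-0.043,-0.0006,0],1]]' 25; python3 -m pendant '[[[0,0,0],[-0.01,0,0],1],[[0,0,0],[0,0,0],1],[[0,0,0],[0,0,0],1]]' 25; python3 -c "
from h import *
plan([.5025,-.2331,.27],-3.25,1)"
```

```text
time: 7.5
position: [0.4994, -0.2241, 0.2663]
tool_rot: [-2.282, -2.154, 0.002]
ft_force: [0.1, 0.6, -0.4]
grip_width: 0.136
time: 7.88
position: [0.5005, -0.2311, 0.268]
tool_rot: [-2.281, -2.158, -0.0]
ft_force: [-0.0, 0.7, -2.1]
grip_width: 0.135
t 7.88 p [ 0.5005 -0.2311  0.268 ] yaw -3.16 zax [-9.0e-04  1.3e-03 -1.0e+00] F [-0.   0.7 -2.1] g 0.135
[[-0.05, -0.07, 0.09], [-0.0019, 0.0021, -0.002]]
```

```bash
python3 -m pendant '[[[0,0,0],[-0.001,0.001,0.04],1],[[0,0,0],[-0.001,0.001,0.03],1],[[0,0,0],[0,0,0.02],1],[[0,0,0],[0,0,0.01],1],[[0,0,0],[0,0,0],1],[[0,0,0],[0,0,0],1]]' 25; python3 -c "
from h import *
plan([.5025,-.2331,.17],-3.25,1)
snap('scene','s3');snap('wrist','w6');snap('top','t3')
a=cv2.imread('pics/s3.png');b=cv2.imread('pics/w6.png');cv2.imwrite('pics/s3z.png',np.hstack([cv2.resize(a[95:225,240:370],None,fx=3,fy=3)[:384],cv2.resize(b[:250,130:390],None,fx=1.54,fy=1.54)[:384]]))"
```

```text
time: 8.62
position: [0.5029, -0.2353, 0.1697]
tool_rot: [2.283, 2.156, 0.001]
ft_force: [-0.8, -0.2, -1.1]
grip_width: 0.135
t 8.62 p [ 0.5029 -0.2353  0.1697] yaw -3.29 zax [ 1.7e-03 -9.0e-04 -1.0e+00] F [-0.8 -0.2 -1.1] g 0.135
[[0.1, 0.05, -0.04], [0.0021, -0.0005, -0.0003]]
```

View pics/s3z.png

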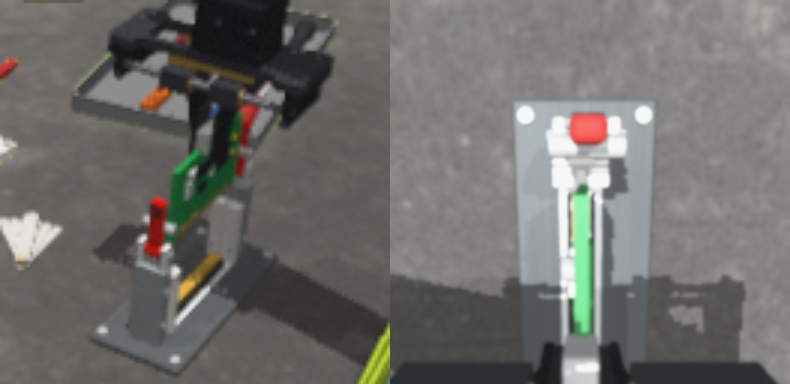

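The wrist view shows the board hanging over the rack. The near +y guide blocks sit left and right of the board's far end, at about zoomed (562,178) and (598,178). I'll measure the board against the slot in this same picture.

Run:
```python
from h import *
w=load('w6')
c=w['color']
a=cv2.cvtColor(c,cv2.COLOR_RGB2BGR)
cv2.imwrite('pics/w6z.png',cv2.resize(a[90:225,210:300],None,fx=6,fy=4.4,interpolation=cv2.INTER_CUBIC))
g=c[...,0].astype(int)
for r in range(108,128,2): print(r,c[r,230:275,0].tolist())
for r in (130,150,170,190): print(r,c[r,245:270,1].tolist(),c[r,245:270,0].tolist())
```

```text
108 [164, 164, 163, 163, 170, 201, 233, 243, 245, 245, 245, 245, 245, 244, 244, 240, 225, 201, 180, 171, 167, 168, 168, 168, 168, 167, 166, 165, 169, 176, 184, 191, 199, 205, 206, 206, 207, 207, 207, 206, 196, 169, 132, 106, 98]
110 [164, 164, 163, 163, 179, 226, 246, 247, 247, 247, 247, 247, 247, 247, 247, 247, 246, 228, 195, 174, 169, 175, 182, 184, 185, 183, 177, 169, 172, 189, 207, 219, 227, 233, 234, 235, 234, 235, 235, 234, 228, 202, 153, 112, 100]
112 [164, 165, 163, 163, 179, 226, 246, 247, 247, 247, 247, 247, 247, 247, 247, 247, 246, 231, 199, 179, 179, 191, 200, 204, 204, 201, 190, 174, 174, 193, 214, 227, 236, 240, 240, 241, 241, 241, 241, 240, 235, 215, 159, 115, 99]
114 [163, 164, 162, 161, 171, 220, 246, 247, 247, 247, 247, 247, 247, 247, 247, 247, 247, 245, 230, 200, 187, 194, 201, 204, 205, 202, 195, 192, 213, 234, 245, 247, 247, 247, 247, 247, 247, 247, 247, 247, 247, 243, 197, 129, 101]
116 [163, 164, 163, 160, 170, 218, 246, 247, 247, 247, 247, 247, 247, 247, 247, 247, 247, 247, 245, 227, 203, 196, 200, 204, 204, 203, 201, 209, 233, 246, 247, 247, 247, 247, 247, 24
[... 1479 characters left out ...]
243, 243, 242, 236, 214, 157, 106, 130, 192, 223, 229, 220, 182, 129, 103] [197, 127, 145, 187, 188, 161, 144, 141, 141, 141, 141, 141, 145, 154, 159, 135, 101, 128, 188, 220, 226, 217, 177, 126, 99]
170 [239, 236, 233, 233, 238, 241, 242, 242, 242, 242, 242, 242, 240, 227, 195, 151, 119, 139, 193, 222, 223, 202, 155, 115, 100] [238, 235, 230, 219, 189, 154, 138, 136, 136, 136, 137, 136, 132, 117, 97, 78, 83, 130, 188, 219, 220, 197, 151, 112, 96]
190 [225, 246, 247, 247, 247, 245, 242, 240, 241, 240, 240, 240, 237, 224, 191, 148, 116, 129, 171, 196, 197, 170, 129, 97, 87] [223, 246, 247, 247, 244, 203, 148, 132, 132, 131, 132, 130, 126, 115, 94, 77, 78, 120, 166, 192, 192, 166, 125, 94, 84]
```

View pics/w6z.png

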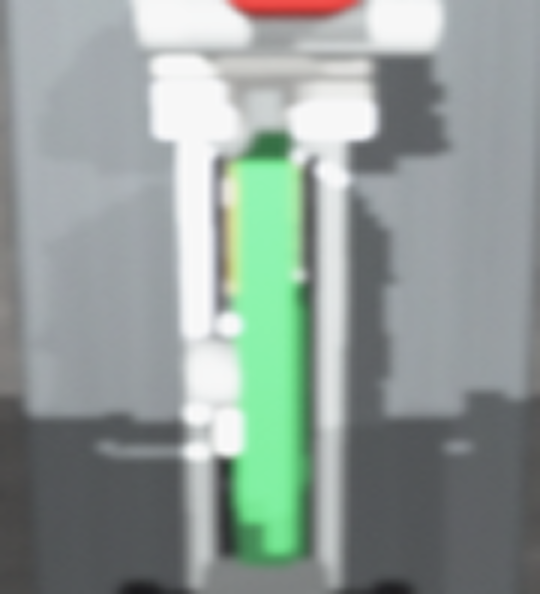

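Run:
```python
from h import *
w=load('w6')
print('slot',onplane(w,253.55,117,.081))
A=onplane(w,254.1,126,.182);B=onplane(w,254.0,170,.182);print('board',A,B,onplane(w,254,128,.182), depth(w,254,150),depth(w,240,117),depth(w,266,117))
for e in (249.2,259.2): print(onplane(w,e,150,.182))
# slot line at yaw -3.25
s=onplane(w,253.55,117,.081); n=np.array([np.cos(np.radians(-3.25)),np.sin(np.radians(-3.25))])
print('signed offset board - slot (normal):',[(P[:2]-s[:2])@n for P in (A,B)])
T=np.linalg.inv(w['world_to_cam']);print('cam-tcp',T[:3,3])
```

```text
slot [ 0.50636586 -0.16647887  0.081     ]
board [ 0.50646214 -0.16684574  0.182     ] [ 0.50510483 -0.18967575  0.182     ] [ 0.50635435 -0.16783954  0.182     ] [ 0.50571342 -0.17903151  0.18215674] [ 0.49488029 -0.16585887  0.07992461] [ 0.51694318 -0.1671499   0.07936856]
[ 0.50321958 -0.17891124  0.182     ]
[ 0.50841354 -0.17921119  0.182     ]
signed offset board - slot (normal): [np.float64(0.00011692300342703674), np.float64(5.6090021150159925e-05)]
cam-tcp [ 0.50654704 -0.15635244  0.3311238 ]
```

Run:
```python
from h import *
w=load('w6');c=w['color']
hsv=cv2.cvtColor(c,cv2.COLOR_RGB2HSV)
m=((hsv[...,2]>225)&(hsv[...,1]<30)).astype(np.uint8);m[120:]=0
n,l,st,ce=cv2.connectedComponentsWithStats(m)
for i in range(1,n):
    if st[i,4]>20: print(st[i],ce[i],onplane(w,*ce[i],.0085))
print(c[116:134,253,1].tolist(),c[116:134,253,0].tolist())
# plate far edge
print(c[55:70,250,0].tolist(), c[55:70,225,0].tolist())
w2=load('w2')
print(w2['color'][8:22,235,0].tolist())
```

```text
[212  69  12  11 100] [217.43  74.1 ] [ 0.47100705 -0.12348046  0.0085    ]
[289  69  11  11  94] [294.12765957  74.05319149] [ 0.55136914 -0.12801144  0.0085    ]
[232  76  19  24 307] [239.91530945  89.17915309] [ 0.49349993 -0.13985282  0.0085    ]
[271  76  13  24 223] [276.17488789  88.58744395] [ 0.53201301 -0.14144855  0.0085    ]
[235 103  15  17 207] [241.24154589 111.72463768] [ 0.49330054 -0.16308721  0.0085    ]
[ 23 106  21  14 257] [ 32.692607   112.55642023] [ 0.26415381 -0.14949226  0.0085    ]
[258 109  14  11 128] [265.1171875 114.5546875] [ 0.51902845 -0.16755002  0.0085    ]
[208, 205, 195, 173, 142, 123, 116, 114, 116, 138, 190, 231, 242, 244, 244, 244, 244, 244] [204, 200, 187, 157, 114, 81, 66, 60, 59, 69, 97, 126, 142, 146, 147, 145, 146, 145]
[128, 130, 132, 133, 136, 136, 136, 135, 132, 131, 141, 157, 166, 169, 170] [131, 131, 131, 130, 130, 130, 131, 131, 130, 129, 141, 159, 169, 172, 173]
[242, 242, 239, 229, 213, 187, 161, 136, 117, 113, 120, 132, 142, 149]
```

```bash
python3 -c "
from h import *
w=load('w6');print(onplane(w,253,119.6,.102),onplane(w,253,125.8,.182))"
python3 -m pendant '[[[0,0,0],[0.0035,0,0],1],[[0,0,0],[0,0,0.006],1],[[0,0,0],[0,0,0.006],1],[[0,0,0],[0,0,0],1],[[0,0,0],[0,0,0],1],[[0,0,0],[0,0,0],1]]' 25; python3 -c "
from h import *
plan([.5025,-.2318,.156],-3.25,1)
snap('wrist','w7');snap('scene','s4')
a=cv2.imread('pics/s4.png');b=cv2.imread('pics/w7.png');cv2.imwrite('pics/s4z.png',np.hstack([cv2.resize(a[95:225,240:370],None,fx=3,fy=3)[:384],cv2.resize(b[80:230,190:320],None,fx=3,fy=2.56)[:384]]))"
```

```text
[ 0.50584183 -0.1675633   0.102     ] [ 0.50590969 -0.16671415  0.182     ]
time: 9.52
position: [0.5025, -0.2319, 0.1567]
tool_rot: [2.285, 2.156, 0.0]
ft_force: [0.9, -0.2, -1.4]
grip_width: 0.136
t 9.53 p [ 0.5025 -0.2319  0.1567] yaw -3.32 zax [ 3.e-04 -2.e-04 -1.e+00] F [ 0.9 -0.2 -1.4] g 0.136
[[0.02, 0.01, -0.07], [0.0001, -0.0, 0.0007]]
```

View pics/s4z.png

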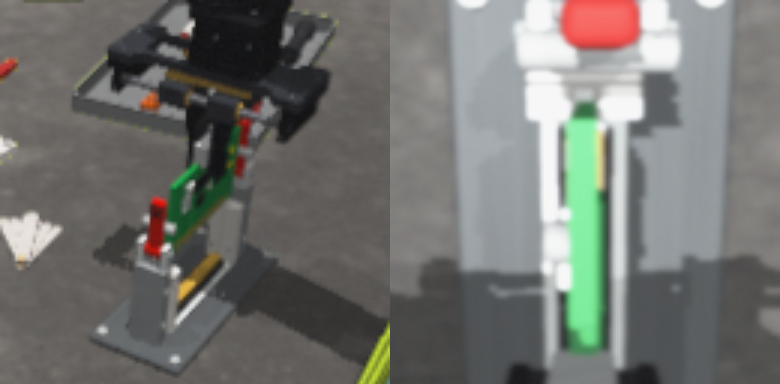

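Run:
```python
from h import *
w=load('w7');c=w['color']
for r in (116,118,120): print(r,c[r,230:278,0].tolist())
for r in (130,150,180,200): print(r,c[r,244:266,1].tolist(),c[r,244:266,0].tolist())
```

```text
116 [158, 159, 158, 158, 173, 223, 246, 247, 247, 247, 247, 247, 247, 247, 247, 247, 245, 228, 204, 183, 170, 176, 188, 194, 195, 196, 192, 178, 163, 163, 180, 201, 216, 226, 232, 233, 233, 233, 233, 233, 233, 232, 224, 190, 138, 103, 95, 94]
118 [158, 159, 158, 157, 167, 217, 245, 247, 247, 247, 247, 247, 247, 247, 247, 247, 247, 241, 223, 196, 174, 173, 179, 180, 180, 179, 176, 163, 154, 170, 209, 235, 243, 245, 246, 246, 246, 246, 246, 246, 246, 246, 243, 221, 157, 108, 95, 93]
120 [158, 160, 159, 157, 164, 214, 245, 247, 247, 247, 247, 247, 247, 247, 247, 247, 247, 247, 247, 239, 207, 164, 131, 107, 97, 95, 95, 100, 141, 206, 241, 247, 247, 247, 247, 247, 247, 247, 247, 247, 247, 247, 247, 241, 179, 114, 96, 93]
130 [247, 227, 153, 141, 196, 231, 241, 242, 242, 242, 243, 242, 242, 242, 240, 239, 238, 219, 160, 143, 185, 218] [246, 225, 149, 123, 145, 153, 147, 144, 143, 142, 143, 142, 142, 151, 183, 225, 236, 220, 160, 141, 182, 215]
150 [246, 221, 135, 107, 165, 222, 238, 241, 242, 242, 242, 242, 241, 240, 235, 224, 194, 139, 92, 122, 186, 219] [246, 219, 134, 100, 125, 140, 141, 138, 138, 138, 138, 137, 138, 145, 177, 212, 204, 149, 94, 121, 182, 216]
180 [233, 233, 232, 230, 231, 234, 237, 238, 239, 239, 239, 239, 238, 235, 221, 187, 144, 102, 83, 126, 186, 218] [231, 230, 229, 227, 219, 193, 156, 135, 131, 130, 130, 130, 129, 124, 112, 92, 72, 57, 70, 123, 181, 214]
200 [185, 154, 111, 84, 118, 181, 223, 235, 238, 238, 237, 237, 237, 233, 218, 184, 148, 111, 82, 109, 159, 188] [180, 151, 109, 77, 77, 97, 116, 124, 126, 127, 126, 126, 126, 121, 109, 90, 73, 60, 63, 106, 155, 184]
```

Run:
```python
from h import *
w=load('w7')
n=np.array([np.cos(np.radians(-3.25)),np.sin(np.radians(-3.25))])
s=onplane(w,254.45,120,.081)
for u,v in ((253.0,130),(253.0,150),(254.,200)):
    b=onplane(w,u,v,.169); print(s,b,(b[:2]-s[:2])@n)
```

```text
[ 0.50645589 -0.1648253   0.081     ] [ 0.50541046 -0.16537145  0.169     ] -0.001012781923379005
[ 0.50645589 -0.1648253   0.081     ] [ 0.50481187 -0.17558656  0.169     ] -0.0010312861134041094
[ 0.50645589 -0.1648253   0.081     ] [ 0.50375374 -0.20299605  0.169     ] -0.0005337932253604905
```

```bash
python3 -m pendant '[[[0,0,0],[0,0.0006,0.003],1],[[0,0,0],[0,0,0.003],1],[[0,0,0],[0,0,0],1]]' 25; python3 -m pendant '[[[0,0,0],[0,0,0.002],1],[[0,0,0],[0,0,0],1]]' 25;python3 -m pendant '[[[0,0,0],[0,0,0.002],1],[[0,0,0],[0,0,0],1]]' 25
```

```text
time: 10.0
position: [0.5027, -0.2318, 0.1501]
tool_rot: [-2.284, -2.156, 0.001]
ft_force: [-0.3, 0.6, -1.6]
grip_width: 0.133
time: 10.25
position: [0.5029, -0.2319, 0.1484]
tool_rot: [-2.285, -2.156, 0.0]
ft_force: [0.3, -0.2, -2.4]
grip_width: 0.136
time: 10.5
position: [0.5028, -0.2319, 0.1464]
tool_rot: [-2.285, -2.156, 0.0]
ft_force: [0.8, -0.7, -1.3]
grip_width: 0.135
```

```bash
for i in 1 2 3; do :; done; python3 -m pendant '[[[0,0,0],[0,0,0.002],1],[[0,0,0],[0,0,0],1]]' 25;python3 -m pendant '[[[0,0,0],[0,0,0.002],1],[[0,0,0],[0,0,0],1]]' 25
```

```text
time: 10.75
position: [0.5028, -0.2319, 0.1444]
tool_rot: [-2.285, -2.156, 0.0]
ft_force: [0.0, 0.2, -1.5]
grip_width: 0.132
time: 11.0
position: [0.5028, -0.2319, 0.1423]
tool_rot: [-2.285, -2.156, 0.0]
ft_force: [-0.7, -0.3, -2.8]
grip_width: 0.136
```

The lower edge is now below the throat height, at about 0.076, with no side force or vertical load. I'll keep going down.

```bash
python3 -m pendant '[[[0,0,0],[0,0,0.003],1],[[0,0,0],[0,0,0.003],1],[[0,0,0],[0,0,0],1]]' 25;python3 -m pendant '[[[0,0,0],[0,0,0.003],1],[[0,0,0],[0,0,0.003],1],[[0,0,0],[0,0,0],1]]' 25
```

```text
time: 11.38
position: [0.5028, -0.2318, 0.1361]
tool_rot: [-2.284, -2.156, 0.0]
ft_force: [-0.3, -0.6, -2.8]
grip_width: 0.132
time: 11.75
position: [0.5029, -0.2318, 0.1302]
tool_rot: [-2.285, -2.156, 0.0]
ft_force: [-0.3, -0.1, -2.2]
grip_width: 0.136
```

```bash
python3 -c "
from h import *
snap('wrist','w8');snap('scene','s5')
a=cv2.imread('pics/s5.png');b=cv2.imread('pics/w8.png');cv2.imwrite('pics/s5z.png',np.hstack([cv2.resize(a[95:225,240:370],None,fx=3,fy=3)[:384],cv2.resize(b[80:230,190:320],None,fx=3,fy=2.56)[:384]]))"
```

```text
(no output)
```

View pics/s5z.png

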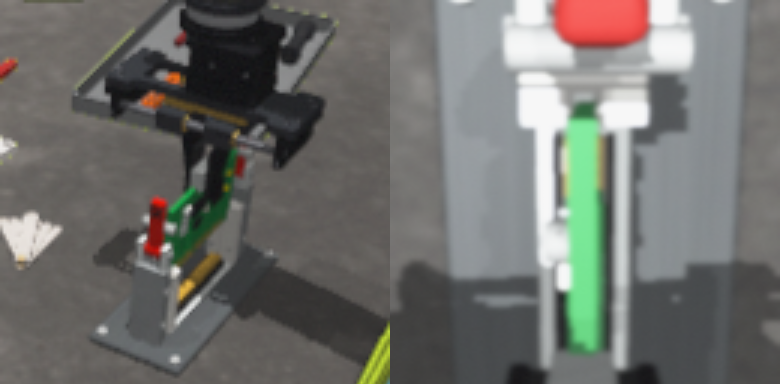

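The board's end is inside the near guide slot, the scene view shows it entering both guides level, and the forces are flat. Next I lower it toward the contacts.

```bash
python3 -m pendant '[[[0,0,0],[0,0,0.004],1],[[0,0,0],[0,0,0.004],1],[[0,0,0],[0,0,0.004],1],[[0,0,0],[0,0,0],1]]' 25;python3 -m pendant '[[[0,0,0],[0,0,0.004],1],[[0,0,0],[0,0,0.004],1],[[0,0,0],[0,0,0.004],1],[[0,0,0],[0,0,0],1]]' 25
```

```text
time: 12.35
position: [0.5029, -0.2318, 0.118]
tool_rot: [-2.284, -2.156, 0.0]
ft_force: [-0.1, 0.0, -2.1]
grip_width: 0.129
time: 12.85
position: [0.5029, -0.2318, 0.1061]
tool_rot: [-2.284, -2.156, 0.0]
ft_force: [-1.0, 1.0, -3.0]
grip_width: 0.134
```

```bash
for i in 1; do :; done; python3 -m pendant '[[[0,0,0],[0,0,0.004],1],[[0,0,0],[0,0,0.002],1],[[0,0,0],[0,0,0],1]]' 25; python3 -m pendant '[[[0,0,0],[0,0,0.002],1],[[0,0,0],[0,0,0],1]]' 25; python3 -m pendant '[[[0,0,0],[0,0,0.0015],1],[[0,0,0],[0,0,0],1]]' 25
```

```text
time: 13.22
position: [0.5029, -0.2319, 0.1003]
tool_rot: [-2.285, -2.156, 0.0]
ft_force: [-0.5, 0.3, -1.3]
grip_width: 0.14
time: 13.48
position: [0.5029, -0.2319, 0.0984]
tool_rot: [-2.285, -2.156, 0.0]
ft_force: [-1.5, -0.5, -2.5]
grip_width: 0.138
time: 13.72
position: [0.5029, -0.2319, 0.0969]
tool_rot: [-2.285, -2.156, 0.0]
ft_force: [-1.1, -0.1, -1.7]
grip_width: 0.134
```

```bash
python3 -m pendant '[[[0,0,0],[0,0,0.001],1],[[0,0,0],[0,0,0],1]]' 25; python3 -m pendant '[[[0,0,0],[0,0,0.001],1],[[0,0,0],[0,0,0],1]]' 25; python3 -m pendant '[[[0,0,0],[0,0,0.001],1],[[0,0,0],[0,0,0],1]]' 25
```

```text
time: 13.98
position: [0.503, -0.2319, 0.096]
tool_rot: [2.285, 2.156, -0.0]
ft_force: [-0.4, 0.0, -0.4]
grip_width: 0.131
time: 14.22
position: [0.5029, -0.2319, 0.095]
tool_rot: [2.285, 2.156, -0.0]
ft_force: [-0.9, -0.7, -1.4]
grip_width: 0.133
time: 14.48
position: [0.5029, -0.2319, 0.0939]
tool_rot: [-2.285, -2.156, 0.0]
ft_force: [-0.7, -1.0, -1.8]
grip_width: 0.137
```

```bash
python3 -m pendant '[[[0,0,0],[0,0,0.001],1],[[0,0,0],[0,0,0],1]]' 25; python3 -m pendant '[[[0,0,0],[0,0,0.001],1],[[0,0,0],[0,0,0],1]]' 25
```

```text
time: 14.72
position: [0.5029, -0.2319, 0.0929]
tool_rot: [-2.285, -2.156, 0.0]
ft_force: [-1.9, 0.3, -2.2]
grip_width: 0.134
time: 14.98
position: [0.5032, -0.2319, 0.0925]
tool_rot: [2.284, 2.156, 0.0]
ft_force: [-0.4, 0.5, 1.8]
grip_width: 0.132
```

The contacts took load at TCP z 0.0925, where Fz went from -2.2 to +1.8. That matches a lower edge of about 26 mm, so I'll release and rise.

```bash
python3 -m pendant '[[[0,0,0],[0,0,0],0.2],[[0,0,0],[0,0,0],0.2],[[0,0,0],[0,0,0],0.2],[[0,0,0],[0,0,0],0.2]]' 25; python3 -m pendant '[[[0,0,0],[0,0,-0.02],0.2],[[0,0,0],[0,0,-0.04],0.2],[[0,0,0],[0,0,-0.06],0.2],[[0,0,0],[0,0,-0.05],0.2],[[0,0,0],[-0.03,0,0],0.2],[[0,0,0],[-0.05,0,0],1],[[0,0,0],[0,0,0],1],[[0,0,0],[0,0,0],1]]' 25; python3 -c "
from h import *
plan([.5025,-.2318,.156],-3.25,1)
snap('wrist','w9');snap('scene','s6');snap('top','t6')
a=cv2.imread('pics/s6.png');b=cv2.imread('pics/w9.png');cv2.imwrite('pics/s6z.png',np.hstack([cv2.resize(a[95:225,240:370],None,fx=3,fy=3)[:384],cv2.resize(b[0:230,130:390],None,fx=1.6,fy=1.6)[:384]]))"
```

```text
time: 15.48
position: [0.5031, -0.2319, 0.092]
tool_rot: [2.285, 2.156, 0.0]
ft_force: [-0.1, 0.1, 0.7]
grip_width: 0.388
time: 16.48
position: [0.4984, -0.3112, 0.2617]
tool_rot: [-2.284, -2.156, -0.001]
ft_force: [-0.7, -0.2, 0.0]
grip_width: 0.15
t 16.48 p [ 0.4984 -0.3112  0.2617] yaw -3.32 zax [-1.0e-04  1.1e-03 -1.0e+00] F [-0.7 -0.2  0. ] g 0.15
[[-0.01, -0.06, -0.07], [0.0794, -0.0005, 0.1058]]Traceback (most recent call last):
  File "<string>", line 5, in <module>
    a=cv2.imread('pics/s6.png');b=cv2.imread('pics/w9.png');cv2.imwrite('pics/s6z.png',np.hstack([cv2.resize(a[95:225,240:370],None,fx=3,fy=3)[:384],cv2.resize(b[0:230,130:390],None,fx=1.6,fy=1.6)[:384]]))
                                                                                       ~~~~~~~~~^^^^^^^^^^^^^^^^^^^^^^^^^^^^^^^^^^^^^^^^^^^^^^^^^^^^^^^^^^^^^^^^^^^^^^^^^^^^^^^^^^^^^^^^^^^^^^^^^^^^^^^^^^^^
    return _nx.concatenate(arrs, 1, dtype=dtype, casting=casting)
           ~~~~~~~~~~~~~~~^^^^^^^^^^^^^^^^^^^^^^^^^^^^^^^^^^^^^^^
ValueError: all the input array dimensions except for the concatenation axis must match exactly, but along dimension 0, the array at index 0 has size 384 and the array at index 1 has size 368
```

```bash
python3 -c "
from h import *
a=cv2.imread('pics/s6.png');b=cv2.imread('pics/w9.png');cv2.imwrite('pics/s6z.png',np.hstack([cv2.resize(a[95:225,240:370],None,fx=3,fy=3)[:368],cv2.resize(b[0:230,130:390],None,fx=1.6,fy=1.6)[:368]]))"
```

```text
(no output)
```

View pics/s6z.png

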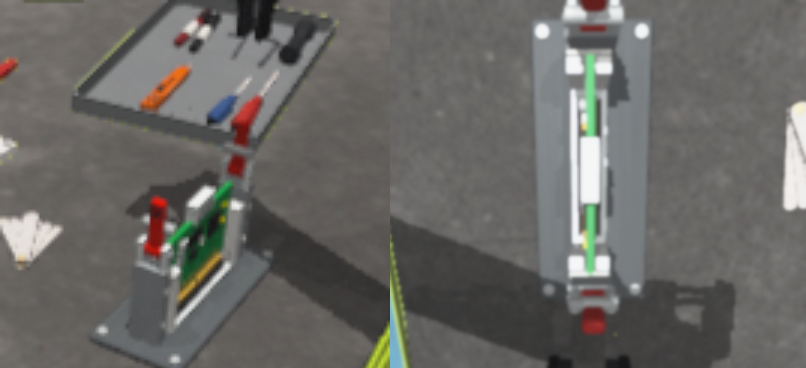

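The board stands in both guides and is released, with the bar at zoomed (590,170). Both levers lean outward, so I'll measure their tips next.

```bash
python3 - <<'E'
from h import *
s=load('s6');t=load('t6');w=load('w9');w2=load('w2');w7=load('w7')
def red(im,box):
    h=cv2.cvtColor(im['color'],cv2.COLOR_RGB2HSV)
    m=(((h[...,0]<8)|(h[...,0]>172))&(h[...,1]>140)&(h[...,2]>70)).astype(np.uint8)
    k=np.zeros_like(m);x0,x1,y0,y1=box;k[y0:y1,x0:x1]=m[y0:y1,x0:x1]
    n,l,st,c=cv2.connectedComponentsWithStats(k);return [(st[i].tolist(),c[i].round(1).tolist()) for i in range(1,n) if st[i,4]>8]
print('scene',red(s,(270,350,95,200)))
print('top',red(t,(280,390,190,230)))
print('w9',red(w,(230,290,0,225)))
print('w7',red(w7,(230,290,0,225)))
E
python3 -c "
import cv2,numpy as np
a=cv2.imread('pics/s6.png');b=cv2.imread('pics/t6.png')
cv2.imwrite('pics/z6.png',np.hstack([cv2.resize(a[115:195,280:345],None,fx=6,fy=6),cv2.resize(b[190:238,283:383],None,fx=4,fy=10)[:480]]))"
```

```text
scene [([317, 127, 10, 17, 76], [321.4, 134.7]), ([316, 147, 5, 7, 26], [318.4, 149.8]), ([288, 160, 8, 21, 89], [291.6, 170.1])]
top [([296, 205, 7, 7, 31], [298.8, 207.5]), ([366, 207, 6, 6, 27], [368.7, 209.7]), ([361, 209, 2, 5, 10], [361.5, 211.0])]
w9 [([250, 0, 14, 6, 73], [256.9, 2.3]), ([250, 17, 14, 2, 28], [256.5, 17.5]), ([251, 182, 12, 2, 24], [256.5, 182.5]), ([250, 193, 14, 16, 189], [256.6, 200.5])]
w7 [([248, 79, 25, 20, 449], [259.8, 88.1])]
```

View pics/z6.png

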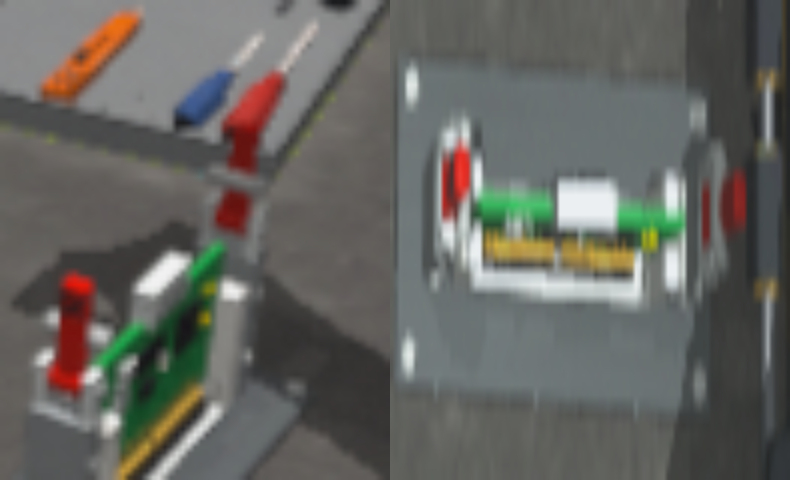

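Run:
```python
from h import *
s=load('s6');t=load('t6');w=load('w9');w7=load('w7');w6=load('w6')
C=np.array([.5053,-.2331]);a=np.radians(-3.25);ex=np.array([np.cos(a),np.sin(a)]);ey=np.array([-np.sin(a),np.cos(a)])
def P(side,th,r,off,x=0): # side +1 left; off along inner normal
    y=.088-(r*np.cos(th)+off*np.sin(th)); z=.111+r*np.sin(th)-off*np.cos(th)
    q=C+ex*x+ey*side*y; return np.array([*q,z])
for th in (1.45,1.57,1.7,1.8,1.9,1.95):
    print(th,'R w9 in/out',[np.round(proj(w,P(-1,th,.054,o)),1).tolist() for o in(.005,-.005)],'R scene',np.round(proj(s,P(-1,th,.054,0)),1),'| L w7',[np.round(proj(w7,P(1,th,.054,o)),1).tolist() for o in(.005,-.005)],'L scene',np.round(proj(s,P(1,th,.054,0)),1),'top',np.round(proj(t,P(1,th,.054,0)),1),np.round(proj(t,P(-1,th,.054,0)),1))
```

```text
1.45 R w9 in/out [[256.9, 190.3], [256.9, 200.7]] R scene [320.1 136.3] | L w7 [[260.2, 111.7], [260.3, 91.5]] L scene [294.3 160.2] top [302.6 206.3] [366.1 208.9]
1.57 R w9 in/out [[256.9, 197.1], [256.9, 207.0]] R scene [321.1 135.3] | L w7 [[260.3, 98.7], [260.4, 77.8]] L scene [293.2 161.1] top [300.1 206.2] [368.6 209. ]
1.7 R w9 in/out [[256.9, 204.2], [256.8, 213.4]] R scene [322.1 134.5] | L w7 [[260.4, 84.1], [260.4, 63.1]] L scene [291.9 162.4] top [297.4 206.1] [371.3 209.1]
1.8 R w9 in/out [[256.9, 209.4], [256.8, 217.9]] R scene [322.8 134.1] | L w7 [[260.4, 72.7], [260.4, 52.3]] L scene [290.9 163.6] top [295.3 206.1] [373.3 209.2]
1.9 R w9 in/out [[256.8, 214.2], [256.8, 221.9]] R scene [323.4 133.9] | L w7 [[260.4, 61.4], [260.4, 42.0]] L scene [290. 165.] top [293.2 206.1] [375.1 209.4]
1.95 R w9 in/out [[256.8, 216.4], [256.8, 223.7]] R scene [323.7 133.8] | L w7 [[260.4, 56.0], [260.3, 37.1]] L scene [289.5 165.7] top [292.2 206.1] [376.  209.4]
```

Fitting the tip positions to the hinge circle puts both levers upright at about 1.57 to 1.6 rad. In w7 the left tip spans rows 79–99 against a predicted 78–99. In w9 the right tip reaches row 209 against a predicted 207–209. I'll go outside the right lever with the fingers shut.

```bash
python3 -m pendant '[[[0,0,0],[-0.02,0.0025,0],1],[[0,0,0],[-0.016,0,0],1],[[0,0,0],[0,0,0.03],1],[[0,0,0],[0,0,0.04],1],[[0,0,0],[0,0,0.03],1],[[0,0,0],[0,0,0.004],1],[[0,0,0],[0,0,0],1],[[0,0,0],[0,0,0],1]]' 10
cat >> h.py <<'E'
def rk():
    s=monitor.get_state();C=np.array([.5053,-.2331]);a=np.radians(-3.25);ex=np.array([np.cos(a),np.sin(a)]);ey=np.array([-np.sin(a),np.cos(a)])
    R0=Rn.from_rotvec(s['tool_rot']).as_matrix()
    d=s['position'][:2]-C;print('t',round(s['time'],2),'rack X %.1f Y %.1f Z %.1f mm'%(d@ex*1e3,d@ey*1e3,s['position'][2]*1e3),'yaw',np.degrees(np.arctan2(R0[1,1],R0[0,1])).round(2),'F',s['ft_force'].round(1),'g',round(s['grip_width'],3))
E
python3 -c "
from h import *
rk();snap('scene','s7');snap('wrist','w10')
a=cv2.imread('pics/s7.png');b=cv2.imread('pics/w10.png');cv2.imwrite('pics/s7z.png',np.hstack([cv2.resize(a[65:195,260:390],None,fx=3,fy=3)[:368],cv2.resize(b[0:230,130:390],None,fx=1.6,fy=1.6)[:368]]))"
```

```text
time: 17.62
position: [0.4997, -0.3487, 0.1599]
tool_rot: [2.283, 2.154, 0.001]
ft_force: [0.3, 0.3, 0.2]
grip_width: 0.005
t 17.62 rack X 0.9 Y -115.7 Z 159.9 mm yaw -3.33 F [0.3 0.3 0.2] g 0.005
```

View pics/s7z.png

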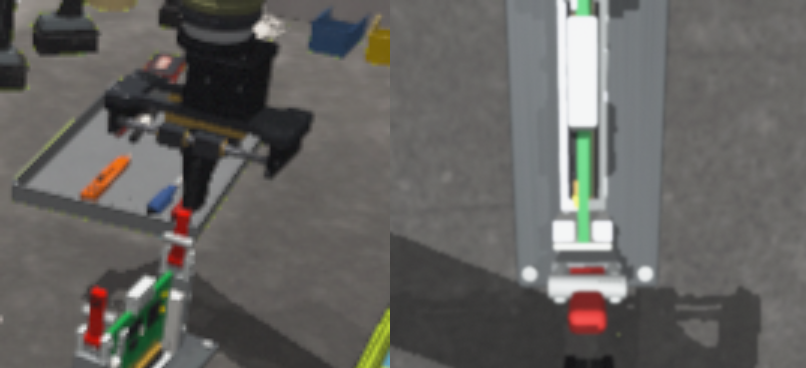

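Picture: the shut fingertips at zoomed (588,362) sit just outside the right lever's tip at (588,312), in line across the rack. I'll push it inward along the hinge arc.

```bash
python3 -m pendant '[[[0,0,0],[0,0,0.006],1],[[0,0,0],[0.007,0,0],1],[[0,0,0],[0.006,0,0],1],[[0,0,0],[0.006,0,0],1],[[0,0,0],[0.006,0,0],1],[[0,0,0],[0,0,0],1]]' 10; python3 -c "
from h import *
rk()"; python3 -m pendant '[[[0,0,0],[0.006,0,0.002],1],[[0,0,0],[0.006,0,0.002],1],[[0,0,0],[0.005,0,0.003],1],[[0,0,0],[0.005,0,0.004],1],[[0,0,0],[0,0,0],1]]' 10; python3 -c "
from h import *
rk()"
```

```text
time: 18.48
position: [0.5, -0.3224, 0.1519]
tool_rot: [-2.284, -2.156, 0.001]
ft_force: [-1.7, -3.5, -0.8]
grip_width: 0.005
t 18.48 rack X -0.3 Y -89.5 Z 151.9 mm yaw -3.29 F [-1.7 -3.5 -0.8] g 0.005
time: 19.1
position: [0.5017, -0.2999, 0.141]
tool_rot: [-2.283, -2.157, -0.001]
ft_force: [-1.9, -2.0, 1.1]
grip_width: 0.007
t 19.1 rack X 0.2 Y -66.9 Z 141.0 mm yaw -3.27 F [-1.9 -2.   1.1] g 0.007
```

```bash
python3 -m pendant '[[[0,0,0],[0.004,0,0.004],1],[[0,0,0],[0.003,0,0.004],1],[[0,0,0],[0.002,0,0.004],1],[[0,0,0],[0.001,0,0.004],1],[[0,0,0],[0,0,0],1]]' 10; python3 -c "
from h import *
rk();snap('scene','s8');snap('wrist','w11')
a=cv2.imread('pics/s8.png');b=cv2.imread('pics/w11.png');cv2.imwrite('pics/s8z.png',np.hstack([cv2.resize(a[65:195,260:390],None,fx=3,fy=3)[:368],cv2.resize(b[0:230,130:390],None,fx=1.6,fy=1.6)[:368]]))"
```

```text
time: 19.73
position: [0.5023, -0.2898, 0.1246]
tool_rot: [-2.283, -2.156, -0.001]
ft_force: [-0.2, -0.8, 1.7]
grip_width: 0.005
t 19.73 rack X 0.2 Y -56.8 Z 124.6 mm yaw -3.28 F [-0.2 -0.8  1.7] g 0.005
```

View pics/s8z.png

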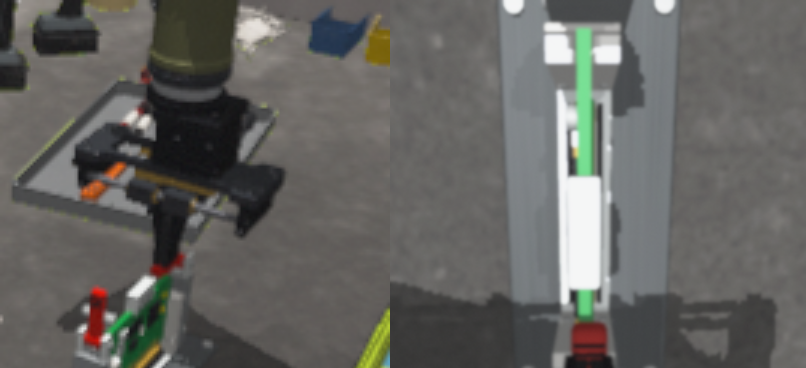

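The right lever is nearly down, with its tip showing ahead of the fingertips at zoomed (590,335). I'll press gently in small steps.

```bash
python3 -m pendant '[[[0,0,0],[0.001,0,0.002],1],[[0,0,0],[0,0,0.002],1],[[0,0,0],[0,0,0],1]]' 10; python3 -m pendant '[[[0,0,0],[0,0,0.0015],1],[[0,0,0],[0,0,0.001],1],[[0,0,0],[0,0,0],1]]' 10; python3 -m pendant '[[[0,0,0],[0,0,0.001],1],[[0,0,0],[0,0,0],1]]' 10
```

```text
time: 20.2
position: [0.5024, -0.2891, 0.1216]
tool_rot: [-2.284, -2.156, -0.001]
ft_force: [-1.8, 0.7, 5.4]
grip_width: 0.007
time: 20.58
position: [0.5024, -0.2887, 0.1193]
tool_rot: [-2.283, -2.156, -0.001]
ft_force: [-2.4, 1.7, 7.2]
grip_width: 0.004
time: 20.82
position: [0.5024, -0.2885, 0.1183]
tool_rot: [-2.283, -2.156, -0.002]
ft_force: [-2.8, 2.2, 6.6]
grip_width: 0.007
```

```bash
python3 -m pendant '[[[0,0,0],[0,0,0.001],1],[[0,0,0],[0,0,0],1]]' 10; python3 -m pendant '[[[0,0,0],[0,0,0.001],1],[[0,0,0],[0,0,0],1]]' 10; python3 -m pendant '[[[0,0,0],[0,0,0.001],1],[[0,0,0],[0,0,0],1]]' 10
```

```text
time: 21.08
position: [0.5024, -0.2883, 0.1173]
tool_rot: [-2.283, -2.156, -0.002]
ft_force: [-2.8, 2.2, 7.7]
grip_width: 0.006
time: 21.32
position: [0.5024, -0.2881, 0.1165]
tool_rot: [-2.283, -2.156, -0.002]
ft_force: [-2.2, 2.7, 8.8]
grip_width: 0.007
time: 21.58
position: [0.5025, -0.2881, 0.1163]
tool_rot: [-2.283, -2.156, -0.002]
ft_force: [-3.8, 3.7, 12.6]
grip_width: 0.004
```

The force stepped up to 12.6 N at z = 116.3 mm, which is where the lever lies flat. I'll rise and cross to the left lever.

```bash
python3 -m pendant '[[[0,0,0],[0,0,-0.03],1],[[0,0,0],[0,0,-0.05],1],[[0,0,0],[0,0,-0.04],1],[[0,0,0],[0.05,0,0],1],[[0,0,0],[0.05,0,0],1],[[0,0,0],[0.05,0,0],1],[[0,0,0],[0.022,0,0],1],[[0,0,0],[0,0,0],1]]' 10; python3 -c "
from h import *
rk();snap('scene','s9');snap('wrist','w12')
a=cv2.imread('pics/s9.png');b=cv2.imread('pics/w12.png');cv2.imwrite('pics/s9z.png',np.hstack([cv2.resize(a[85:215,240:370],None,fx=3,fy=3)[:368],cv2.resize(b[0:230,130:390],None,fx=1.6,fy=1.6)[:368]]))"
```

```text
time: 22.58
position: [0.5122, -0.1155, 0.2343]
tool_rot: [-2.279, -2.161, -0.001]
ft_force: [0.4, -0.9, -0.1]
grip_width: 0.005
t 22.57 rack X 0.3 Y 117.8 Z 234.3 mm yaw -3.05 F [ 0.4 -0.9 -0.1] g 0.005
```

View pics/s9z.png

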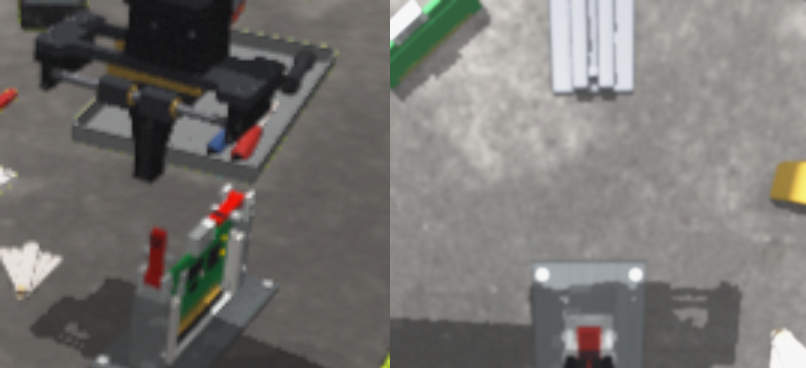

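The right lever lies flat over the board and the left one is still upright. The fingers are over the outside of the left tower, so I'll descend and push inward (tool -x).

```bash
python3 -m pendant '[[[0,0,-0.1],[0,0,0.03],1],[[0,0,-0.1],[0,0,0.03],1],[[0,0,0],[0,0,0.02],1],[[0,0,0],[0,0,0],1]]' 10; python3 -c "
from h import *
rk()"; python3 -m pendant '[[[0,0,0],[-0.008,0,0],1],[[0,0,0],[-0.007,0,0],1],[[0,0,0],[-0.006,0,0],1],[[0,0,0],[-0.006,0,0],1],[[0,0,0],[0,0,0],1]]' 10; python3 -c "
from h import *
rk()"
```

```text
time: 23.18
position: [0.5105, -0.1198, 0.1527]
tool_rot: [-2.282, -2.155, 0.003]
ft_force: [0.3, -0.5, 0.5]
grip_width: 0.005
t 23.18 rack X -1.2 Y 113.4 Z 152.7 mm yaw -3.28 F [ 0.3 -0.5  0.5] g 0.005
time: 23.8
position: [0.5109, -0.1457, 0.1546]
tool_rot: [2.281, 2.159, 0.001]
ft_force: [1.4, 1.6, -0.8]
grip_width: -0.001
t 23.8 rack X 0.7 Y 87.6 Z 154.6 mm yaw -3.14 F [ 1.4  1.6 -0.8] g -0.001
```

```bash
python3 -m pendant '[[[0,0,0],[-0.006,0,0.003],1],[[0,0,0],[-0.006,0,0.004],1],[[0,0,0],[-0.005,0,0.004],1],[[0,0,0],[-0.004,0,0.004],1],[[0,0,0],[0,0,0],1]]' 10; python3 -c "
from h import *
rk()"; python3 -m pendant '[[[0,0,0],[-0.003,0,0.004],1],[[0,0,0],[-0.003,0,0.004],1],[[0,0,0],[-0.002,0,0.004],1],[[0,0,0],[-0.002,0,0.003],1],[[0,0,0],[0,0,0],1]]' 10; python3 -c "
from h import *
rk()"
```

```text
time: 24.42
position: [0.5093, -0.1678, 0.1394]
tool_rot: [2.282, 2.158, -0.001]
ft_force: [0.1, 1.0, 1.5]
grip_width: 0.0
t 24.43 rack X 0.3 Y 65.4 Z 139.4 mm yaw -3.2 F [0.1 1.  1.5] g 0.0
time: 25.05
position: [0.5087, -0.176, 0.124]
tool_rot: [-2.28, -2.16, 0.0]
ft_force: [1.1, 0.2, 1.5]
grip_width: 0.004
t 25.05 rack X 0.1 Y 57.2 Z 124.0 mm yaw -3.11 F [1.1 0.2 1.5] g 0.004
```

```bash
python3 -m pendant '[[[0,0,0],[-0.001,0,0.002],1],[[0,0,0],[0,0,0.0015],1],[[0,0,0],[0,0,0],1]]' 10; python3 -m pendant '[[[0,0,0],[0,0,0.0015],1],[[0,0,0],[0,0,0.001],1],[[0,0,0],[0,0,0],1]]' 10; python3 -m pendant '[[[0,0,0],[0,0,0.001],1],[[0,0,0],[0,0,0],1]]' 10;python3 -m pendant '[[[0,0,0],[0,0,0.001],1],[[0,0,0],[0,0,0],1]]' 10
```

```text
time: 25.42
position: [0.5087, -0.177, 0.1209]
tool_rot: [-2.281, -2.16, 0.0]
ft_force: [-0.3, 1.5, 2.8]
grip_width: 0.006
time: 25.8
position: [0.5088, -0.1774, 0.1188]
tool_rot: [2.281, 2.16, -0.001]
ft_force: [-1.0, 1.6, 5.3]
grip_width: 0.004
time: 26.05
position: [0.5088, -0.1775, 0.1179]
tool_rot: [2.281, 2.16, -0.001]
ft_force: [-1.5, -0.2, 5.7]
grip_width: 0.003
time: 26.3
position: [0.5087, -0.1777, 0.1169]
tool_rot: [2.281, 2.16, -0.001]
ft_force: [-1.4, 1.1, 6.5]
grip_width: 0.011
```

```bash
python3 -m pendant '[[[0,0,0],[0,0,0.001],1],[[0,0,0],[0,0,0],1]]' 10; python3 -m pendant '[[[0,0,0],[0,0,0.001],1],[[0,0,0],[0,0,0],1]]' 10
```

```text
time: 26.55
position: [0.5088, -0.1777, 0.1164]
tool_rot: [2.281, 2.159, -0.001]
ft_force: [-2.0, 0.3, 9.1]
grip_width: 0.005
time: 26.8
position: [0.5088, -0.1777, 0.1162]
tool_rot: [2.281, 2.159, -0.002]
ft_force: [-3.6, 1.1, 13.1]
grip_width: 0.005
```

```bash
python3 -m pendant '[[[0,0,0],[0,0,-0.03],1],[[0,0,0],[0,0,-0.05],1],[[0,0,0],[0,0,-0.05],1],[[0,0,0],[-0.04,0,-0.02],1],[[0,0,0],[-0.05,0,0],1],[[0,0,0],[-0.04,0,0],1],[[0,0,0],[0,0,0],1],[[0,0,0],[0,0,0],1]]' 10; python3 -c "
from h import *
rk();snap('scene','s10');snap('wrist','w13')
a=cv2.imread('pics/s10.png');b=cv2.imread('pics/w13.png');cv2.imwrite('pics/s10z.png',np.hstack([cv2.resize(a[105:215,250:360],None,fx=3.6,fy=3.6)[:368],cv2.resize(b[0:230,130:390],None,fx=1.6,fy=1.6)[:368]]))"
```

```text
time: 27.8
position: [0.5015, -0.3062, 0.2636]
tool_rot: [-2.279, -2.159, -0.0]
ft_force: [0.3, 0.7, 0.4]
grip_width: 0.005
t 27.8 rack X 0.4 Y -73.1 Z 263.6 mm yaw -3.1 F [0.3 0.7 0.4] g 0.005
```

View pics/s10z.png

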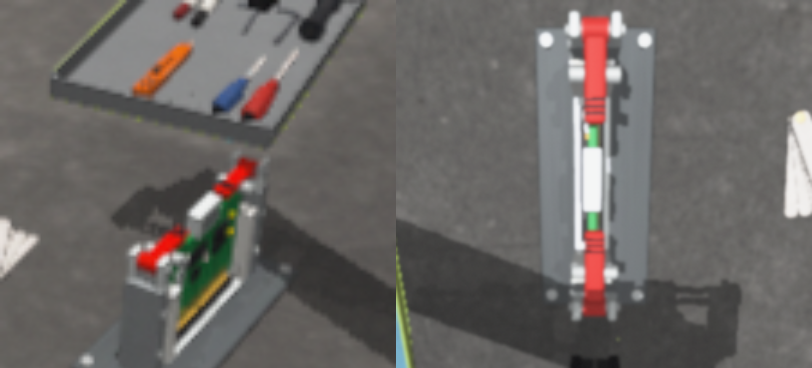

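Run:
```python
from h import *
w=load('w13');c=w['color']
h=cv2.cvtColor(c,cv2.COLOR_RGB2HSV)
m=(((h[...,0]<8)|(h[...,0]>172))&(h[...,1]>140)&(h[...,2]>70))
for r0,r1 in ((0,100),(140,205)):
    rows=[r for r in range(r0,r1,4) if m[r,240:275].sum()>8]
    Q=[]
    for r in rows:
        u=240+np.nonzero(m[r,240:275])[0].mean();Q.append(depth(w,u,r))
    Q=np.array(Q);print((Q[:,1:]*1e3).round(1).tolist(),'slope',np.polyfit(Q[:,1],Q[:,2],1)[0])
u=130+(592-396)/1.6
for r in range(95,130,6): print('bar',depth(w,u,r).round(4))
for p in ((130+(594-396)/1.6,136/1.6),(130+(592-396)/1.6,221/1.6)): print('shoulder',depth(w,*p).round(4))
```

```text
[[-141.1, 116.3], [-144.6, 116.5], [-147.5, 114.5], [-150.9, 114.3], [-154.7, 115.1], [-158.1, 114.6], [-161.6, 114.4], [-165.4, 115.8], [-168.9, 115.1], [-172.6, 115.6], [-176.1, 115.0], [-179.7, 114.7], [-183.6, 116.1], [-187.1, 114.2], [-191.1, 116.5], [-194.7, 115.7]] slope -0.002791396885925589
[[-271.0, 116.1], [-275.6, 114.8], [-279.8, 115.6], [-284.2, 115.8], [-288.7, 115.3], [-293.2, 115.0], [-297.7, 115.1], [-302.2, 115.7], [-306.8, 115.3], [-311.1, 116.4], [-316.0, 115.6], [-319.9, 118.1], [-325.0, 116.8]] slope -0.027903834501338255
bar [ 0.5047 -0.2168  0.1187]
bar [ 0.5044 -0.2226  0.1197]
bar [ 0.5041 -0.2285  0.1184]
bar [ 0.5038 -0.2345  0.1192]
bar [ 0.5034 -0.2405  0.1192]
bar [ 0.5031 -0.2466  0.1192]
shoulder [ 0.5065 -0.2061  0.1011]
shoulder [ 0.5022 -0.2623  0.0998]
```

Both levers are flat: their tops lie at 115–116 mm, with slopes of -0.003 and -0.028 rad. The bar top is at 119 mm, and 119 is the figure for fully home. The arm is clear, so I'm handing in.

```bash
python3 -c "
from h import *
print(monitor.get_state()['time'],order.close_job())"
```

```text
the job is handed in; nothing more can be done
27.9 None
```

The board is in the test rack, released and pressed home, with both levers flat; I handed the job in at 27.9 s, and it reports no verdict.

- **Board:** I gripped it by its bar, lifted it out of the stand and lowered it about 0.5 mm from the slot centre by the wrist view. It slid down with no sign of jamming. I felt the contacts at TCP z = 0.0925 (about +4 N) and let go.
- **Levers:** I pushed the right one, then the left, along their arcs with shut fingers until they met their stops, at about 13 N at most.
- **Last checks:** Depth put the lever tops at 115–116 mm, with slopes of about 0.003 and 0.028 rad against the 0.08 limit. The bar top was at 119 mm, which is the expected height when fully home. The wrist force was near zero with the arm clear. I did not re-measure the tools and bottles at the end, but no contact with them showed up on the way.
- **Disagreements:** The overhead and wrist cameras differed by about 2 mm on the rack's y. I used the wrist view for both board and rack, and shifted the board 3.5 mm along y before lowering it. My first automatic outline of the bar also took in background, so I read its edges from brightness profiles instead.

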